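# Loosen a knurled locking ring two turns and push the clamp strap back

### The arm

A 6-joint arm with a two-finger parallel gripper is mounted at the origin on the work surface. World frame = base frame: x ahead of the robot, y to its left, z up, the work surface at z = 0. Lengths are in m, angles in rad, forces in N, time in s.
With the tool pointing down it reaches from about 0.225 to 0.875 m from the base axis. Payload 3.4 kg.
Tool frame: the origin (TCP) lies at the very end of the fingers, on their centre line; the grasp point (between the pads) lies manip.hold_point_z behind it (manip.hold_point_z is the distance from the TCP to the grasp point, in m); x points along the fingers, y is the direction in which the jaws open and shut, and the axes are right-handed (so a half turn about x gives the same grasp; the last joint's range is limited). The gripper opens to 85 mm and grips with 20 to 120 N. Pads are 22 mm wide; open, the fingers measure 114 mm over their backs; the gripper's body (76 mm by 85 mm) begins 54 mm behind the grasp point. The pads swing forward as they close: fully open they stand 13 mm farther back than shut.
Start: joints at [1.044, 0.276, 1.505, -0, 1.361, -0.121], TCP at [0.227, 0.528, 0.231] pointing down, gripper open.
Joint ranges: [-2.89, 2.89], [-0.75, 2.08], [0.22, 2.7], [-1.18, 4.32], [0.11, 2.71], [-2.7, 2.7]. Speed limits (rad/s): [2.57, 2.57, 3.14, 3.14, 3.14, 3.14].

### API

Orientations are given as a unit quaternion [w, x, y, z].
In Python, from rig import manip gives the robot as it stands.
- The arm moves only by the tool step_arm, never from a script. Its argument "targets" is a list of rows, each a list of 2 entries, a list of its own where there are three numbers: the shift along the tool's x, y, z in mm, then the turn about the tool's x in degrees. A call has 1 to 20 rows; each row is the pose to reach, as a shift and turn from the pose commanded when the call began, along the tool's axes at that moment; what a row does not reach only later rows make up. A row lasts 1/10 s, in which the tool goes at most 50 mm and 8.59 degrees, less where a joint would pass 70% of its speed; a pose out of reach is approached as far as the arm can. A call with a gripper value outside its range is refused whole. "grip" is the closure, from 0 (fully open) to 1 (shut), set as the call begins (left out, the last holds). The fingers move at their own pace and stop on an object; "grip_force" is the grip in N (left out, the last holds). Time passes only in rows, so rows that repeat a pose let the fingers close. It gives the time, the measured TCP pose, the force and the opening at its end, in the units of the state.
- manip.get_state(): the state, without advancing time (a new reading comes with each control period).
- manip.get_image(name): name is "scene" or "top" or "wrist"; returns a dict with "image" (420x560x3 uint8, red, green, blue), "fx", "fy", "cx", "cy" (pixels), "pose" (4x4, takes a point from camera to world coordinates). Camera axes: x right, y down, z forward; pixel columns grow to the right and rows downward; lengths in m; the calibration is good to about 2 mm. A picture is of the moment at which its call begins. There is no depth.
- manip.sign_off(): hands the job in, once; it reports no verdict.
Trained networks look in a picture, given as the dict that the camera call returned (one of the last four; its "shot" number tells which), for a name from the list of things; names that differ only in an ending like _2 or _b are one class to them, and where a whole thing is asked for, a point or a joint stands for the part that bears it (a point fixed in the world has none). Each returns a list of dicts, best first, with "confidence" (0 to 1); they miss things now and then, are a little off and sometimes report something else, mostly with a low value. They report only what shows in the picture. A call takes as long as a camera call. They do not tell look-alikes from the thing itself.
- manip.search_frame(picture, thing): "xyz" ([x, y, z] in m, in world coordinates, good to about 4 mm: the middle of the surface that is visible of it).
- manip.regions_of(picture, thing): "region" (420x560 bool, what is visible of it).
The state is a dict: "clock": time; "qpos": joint angles; "qd": joint speeds; "effort": joint torques, N m; "position": TCP position; "ee_rot": TCP orientation; "contact_force": force on the tool from outside, world axes, zero at the start; "moment": the same for the moment, N m; "width": finger opening in m.
Only numpy, scipy, OpenCV 4.12 (cv2) and the standard library are available. Lean on these libraries where they do the work, as an engineer would, in place of code of your own. Each camera call takes 0.05 s, during which the arm holds its last target.

### The job

Free the aluminium plate that is clamped in the steel jig: roll a fingertip along the rim of the big knurled locking ring to loosen it by two full turns, anticlockwise seen from above, from where it stands now (fully tight). Then push the slotted clamp strap with a fingertip against its upright lug, back under the ring, as far as it will go, so that it is clear of the plate. Only touch and push: lift nothing, leave the ring at two turns, leave the plate lying where it is, and do not disturb the tools and other things around.

Things in the scene. Friction and masses are not known exactly. Their poses are not given: they have to be found in the camera images.
- jig: Steel clamping jig fixed to the bench. Origin on the bench under the ring's vertical axis; z up, y runs along the strap from the ring towards lug and plate. Base plate 100 (x) x 300 (y -120 to 180) x 14 mm high; grey channel and rails 76 mm wide, y -115 to 95, top 38 mm above the bench. A 24 mm threaded stud on the axis stands up to 99 mm, through the ring.
- ring (a joint): Angle of the knurled locking ring, rad: 0 = tight (always so at the start), grows as it loosens (anticlockwise from above); two turns = 12.57, thread ends at 20.1. Friction about 0.09 N m (2 N at the rim); stays where it is left. Climbs 4 mm per turn. Up to 1.25 turns it blocks the raised step on the strap; beyond that the step passes under it.
- ring_top (a point): Centre of the ring's top face. Aluminium disc 24 mm high, 41 to 65 mm above the bench when tight, 49 to 73 mm at two turns. Rim with 36 upright round ridges 3 mm proud: 96 mm diameter over them, 90 mm between. A fingertip has free room all round the rim from 50 mm above the bench up, out to 85 mm from the axis on the lug's side, more elsewhere.
- ring_mark (a point): Middle of the one dark radial index groove (14 x 5 mm) in the ring's top face, 37.5 mm from its axis; it turns with the ring and points to jig +x when the ring is tight.
- lug_face (a point): Point at the middle of the lug's flat upright outer face, the face to push. It looks along jig +y, is 60 mm wide (jig x), and reaches from 40 to 72 mm above the bench (this point: 58). At the start at jig y = 116 mm, with the strap at its stop at y = 86 mm. Lug 10 mm thick, sloping ribs behind it towards the ring, from y = 87 mm.
- strap: Slotted steel clamp strap, 60 (jig x) x 206 (y) x 10 mm, about 0.6 kg, loose in the channel, top 40 mm above the bench; axes as the jig's, origin on its underside, on the ring's axis at the start. A 6 mm raised step lies 2 mm from the tight ring. Its toe reaches 20 mm beyond the lug face, over the plate. 3 to 10 N along jig -y slide it 30 mm, until its slot meets the stud.
- plate: Clamped aluminium plate, 90 (jig x) x 66 (y) x 12 mm, 0.35 kg, loose on the jig's base plate, partly under the strap's toe; origin at the centre of its underside, 14 mm above the bench, near jig y = 144 mm. To be left where it is.
- screwdriver: Screwdriver lying on the bench on the far side of the jig; origin on its underside; leave it alone.
- socket: Small steel socket, 28 mm across, 32 mm high, standing on the bench on the far side of the jig; origin on its underside; leave it alone.
- wrench: Wrench lying on the bench, left; origin on its underside; leave it alone.
- mug: White mug, 80 mm across, 90 mm high, far left; origin on its underside; leave it alone.
- spray: Spray can, 62 mm across, 190 mm high, far right; origin on its underside; leave it alone.
- tape: Roll of tape, 96 mm across, 25 mm high, right; origin on its underside; leave it alone.
- jar: Glass jar with steel lid, 68 mm across, 85 mm high, right; origin on its underside; leave it alone.
Mind the look-alikes: they are no part of the job. Leave any blue or pink look-alike of the strap alone.

How it is judged:
By the outcome, as a careful person would: the job done as asked, in the order asked, and still so for the second after the job is handed in, with the robot touching nothing.
It also fails if it takes over 58 s, if anything falls off the work surface, if the arm or the gripper's body presses on something with over 40 N, if the wrist force passes 120 N, or if a joint passes its speed limit or range.

## Working session

There is one attempt and no reset: what is moved stays moved. The work goes in short steps, Python scripts to look and compute and a tool call to move; the robot and the scene stay as the last step left them, time stands still between calls to the robot, and variables do not carry over. Pictures are saved under pics/ and viewed, and the job is handed in when it is done.

Besides the shell and the picture viewer there is one more tool, called after "Emit:" by a JSON object that holds its "fn" and its "kwargs", one argument or row to a line. step_arm: Moves the arm, as the interface text tells. Its arguments: {"type":"object","properties":{"targets":{"type":"array"},"grip":{"type":"number"},"grip_force":{"type":"number"}},"required":["targets"]}

```bash
ls; mkdir -p pics
cat > h.py <<'E'
import numpy as np, cv2
from rig import manip
from scipy.spatial.transform import Rotation as R
def save(p,n,crop=None,s=1):
    im=cv2.cvtColor(p["image"],cv2.COLOR_RGB2BGR)
    if crop: a,b,c,d=crop; im=im[b:d,a:c]
    if s!=1: im=cv2.resize(im,None,fx=s,fy=s,interpolation=cv2.INTER_CUBIC)
    cv2.imwrite("pics/"+n,im)
def proj(p,X):
    T=np.linalg.inv(p["pose"]); c=T[:3,:3]@np.array(X)+T[:3,3]
    return np.array([p["fx"]*c[0]/c[2]+p["cx"],p["fy"]*c[1]/c[2]+p["cy"]])
def ray(p,uv,z):
    d=p["pose"][:3,:3]@np.array([(uv[0]-p["cx"])/p["fx"],(uv[1]-p["cy"])/p["fy"],1]);o=p["pose"][:3,3]
    return o+d*(z-o[2])/d[2]
E
python3 - <<'E'
from h import *
np.set_printoptions(precision=4,suppress=True)
s=manip.get_state(); print(s); print(manip.hold_point_z)
for n in ["scene","top"]:
    p=manip.get_image(n); save(p,n+"0.png"); print(n,p["pose"],p["fx"])
    for t in ["ring_top","ring_mark","lug_face","strap","plate","jig","socket"]:
        print(t,[(np.round(d["xyz"],4),round(d["confidence"],2)) for d in manip.search_frame(p,t)])
E
```

```text
pics
{'clock': 0.0, 'qpos': array([ 1.044 ,  0.2766,  1.5061, -0.    ,  1.3607, -0.121 ]), 'qd': array([ 0.0024,  0.0008,  0.0003,  0.0008, -0.0004, -0.0003]), 'effort': array([  0.0015, -41.6776, -24.5814,   0.0002,   0.0109,   0.    ]), 'position': array([0.2267, 0.5278, 0.2304]), 'ee_rot': array([ 0.6924,  0.1418,  0.6928, -0.1431]), 'contact_force': array([-0.2362, -0.6447,  0.3749]), 'moment': array([ 0.0091,  0.0046, -0.0103]), 'width': 0.08545122026716906}
0.0187
scene [[-0.8908  0.247  -0.3815  0.8566]
 [ 0.4541  0.5173 -0.7254  0.6119]
 [ 0.0182 -0.8194 -0.573   0.5793]
 [ 0.      0.      0.      1.    ]] 380.5315775151973
ring_top [(array([ 0.5293, -0.0536,  0.0655]), 0.67)]
ring_mark [(array([ 0.5259, -0.0509,  0.0629]), 0.95)]
lug_face [(array([0.3017, 0.2255, 0.0103]), 0.68), (array([ 0.3164, -0.1425,  0.0108]), 0.59), (array([0.6803, 0.3167, 0.0536]), 0.58), (array([0.532 , 0.0423, 0.046 ]), 0.56)]
strap [(array([0.5236, 0.0445, 0.0391]), 0.69), (array([ 0.3209, -0.1438,  0.0071]), 0.64), (array([0.2982, 0.2232, 0.0094]), 0.62), (array([0.4896, 0.4048, 0.0092]), 0.21)]

[... 261 characters left out ...]
     0.      0.      1.    ]] 453.1488223333744
ring_top [(array([ 0.5159, -0.0775,  0.0655]), 0.82)]
ring_mark [(array([ 0.5176, -0.0686,  0.0635]), 0.66)]
lug_face [(array([0.5174, 0.0076, 0.0393]), 0.63), (array([0.2943, 0.2028, 0.0116]), 0.63)]
strap [(array([0.5159, 0.0075, 0.0373]), 0.93), (array([ 0.3138, -0.1525,  0.0115]), 0.87), (array([0.2936, 0.2002, 0.0072]), 0.87), (array([ 0.6396, -0.171 ,  0.0237]), 0.61)]
plate [(array([0.5198, 0.0785, 0.0246]), 0.56)]
jig [(array([ 0.5128, -0.0821,  0.0383]), 0.96), (array([ 0.5184, -0.066 ,  0.0618]), 0.45), (array([0.4785, 0.3939, 0.0103]), 0.37)]
socket [(array([ 0.4877, -0.4144,  0.028 ]), 0.59), (array([0.52  , 0.0033, 0.0357]), 0.55)]
```

View pics/scene0.png

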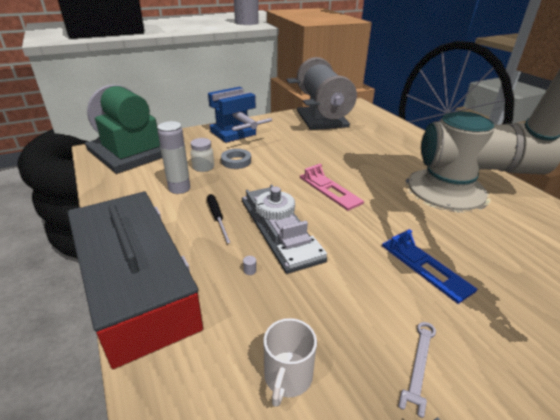

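View pics/top0.png

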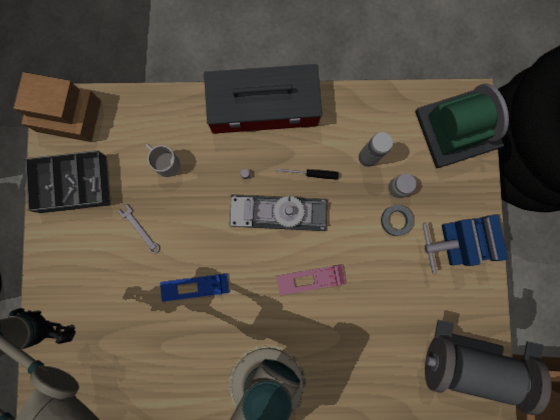

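Run:
```python
from h import *
np.set_printoptions(precision=4,suppress=True)
p=manip.get_image("top"); save(p,"top1.png",(215,170,345,255),6)
q=manip.get_image("scene"); save(q,"scene1.png",(225,170,345,280),6)
for n,pp in (("top",p),("scene",q)):
  for t in ["ring_top","jig","plate","strap"]:
    for r in manip.regions_of(pp,t)[:3]:
        m=r["region"].astype(np.uint8); ys,xs=np.nonzero(m)
        rc=cv2.minAreaRect(np.stack([xs,ys],1).astype(np.float32))
        print(n,t,round(r["confidence"],2),m.sum(),xs.mean(),ys.mean(),rc)
```

```text
top ring_top 0.71 684 288.03216374269005 211.16666666666666 ((288.0, 211.0), (30.0, 30.0), 90.0)
top jig 0.84 1848 292.84361471861473 212.54545454545453 ((278.4601135253906, 211.9566650390625), (96.24981689453125, 33.09627914428711), 2.385944128036499)
top plate 0.66 446 238.81838565022423 211.5403587443946 ((241.0, 211.0), (28.0, 20.0), 90.0)
top strap 0.68 1166 195.49742710120069 286.7221269296741 ((194.45098876953125, 286.927490234375), (20.011722564697266, 67.91461944580078), 82.50414276123047)
top strap 0.67 795 268.7811320754717 211.03522012578617 ((277.4573974609375, 211.61776733398438), (67.80445861816406, 21.672658920288086), 3.945185899734497)
top strap 0.61 1133 312.40688437775816 278.88967343336276 ((311.2702941894531, 279.12164306640625), (20.385475158691406, 67.56798553466797), 80.53767395019531)
scene ring_top 0.96 800 275.33875 206.4125 ((275.4552001953125, 205.7620849609375), (39.2850341796875, 26.71851921081543), 3.3664605617523193)
scene jig 0.81 2144 273.5139925373134 219.84888059701493 ((283.8890075683594, 228.04290771484375), (100.29793548583984, 45.23777389526367), 59.4207763671875)
scene plate 0.56 821 302.83313032886724 253.11936662606578 ((302.4308166503906, 251.25384521484375), (24.72809600830078, 46.35765838623047), 74.2913589477539)
scene plate 0.29 741 275.1862348178138 206.75033738191632 ((275.0, 206.0), (26.0, 38.0), 90.0)
scene strap 0.96 2230 428.3641255605381 266.8040358744395 ((429.19403076171875, 267.28216552734375), (101.4550552368164, 31.644174575805664), 41.689056396484375)
scene strap 0.95 1027 329.7332035053554 187.7361246348588 ((332.8049621582031, 187.3827667236328), (66.93571472167969, 22.311904907226562), 34.592288970947266)
scene strap 0.64 859 291.45518044237485 231.65192083818394 ((290.7294921875, 231.4754180908203), (31.836467742919922, 35.558353424072266), 76.75948333740234)
```

View pics/top1.png

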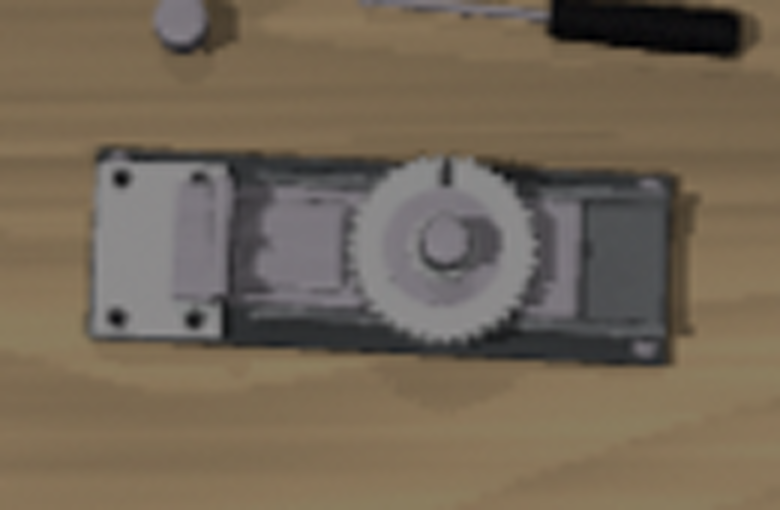

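View pics/scene1.png

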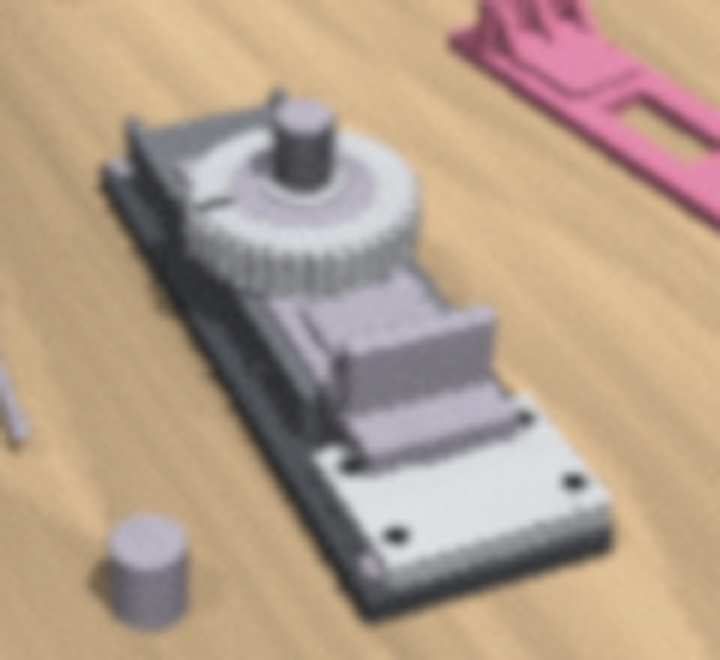

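Run:
```python
from h import *
from scipy.optimize import least_squares
np.set_printoptions(precision=4,suppress=True)
p=manip.get_image("top"); q=manip.get_image("scene")
c=lambda u,v,o:np.array([o[0]+(u+.5)/6-.5,o[1]+(v+.5)/6-.5])
T=(215,170);S=(225,170)
obs=[(p,c(448,248,T),(0,0,.065)),(p,c(448,243,T),(0,0,.099)),
 (p,c(97,150,T),(50,180,14)),(p,c(92,338,T),(-50,180,14)),(p,c(670,362,T),(-50,-120,14)),(p,c(677,174,T),(50,-120,14)),
 (q,c(370,600,S),(50,180,14)),(q,c(610,520,S),(-50,180,14)),(q,c(303,185,S),(0,0,65)),(q,c(304,112,S),(0,0,99)),
 (q,c(348,352,S),(30,116,72)),(q,c(494,313,S),(-30,116,72))]
obs=[(a,b,np.array(X)/(1 if max(X)<1 else 1000)) for a,b,X in obs]
def f(x,sel=obs,full=False):
    cc,s=np.cos(x[2]),np.sin(x[2]);r=[]
    for a,b,X in sel:
        W=[x[0]+cc*X[0]-s*X[1],x[1]+s*X[0]+cc*X[1],X[2]]; r+=list(proj(a,W)-b)
    return np.array(r)
for sel in (obs,obs[:6],obs[6:]):
    r=least_squares(f,[.52,-.07,0],args=(sel,)); print(r.x,np.degrees(r.x[2])); print(r.fun.reshape(-1,2).round(1).tolist())
```

```text
[ 0.516  -0.0747 -0.0594] -3.4020431632300157
[[-0.4, -0.1], [0.1, -0.5], [0.2, -0.4], [-0.6, 0.3], [0.0, 0.4], [-0.2, -0.3], [-0.6, -0.4], [1.0, 0.5], [-0.4, -0.6], [-0.4, -0.3], [0.1, -0.5], [0.6, -0.3]]
[ 0.5157 -0.0751 -0.0573] -3.2831458127937934
[[-0.2, -0.0], [0.3, -0.4], [0.3, -0.2], [-0.5, 0.5], [0.2, 0.4], [-0.1, -0.2]]
[ 0.5163 -0.0741 -0.0598] -3.426384698401578
[[-0.7, -0.2], [1.0, 0.8], [-0.4, -0.4], [-0.5, -0.2], [0.0, -0.3], [0.5, -0.1]]
```

```bash
cat >> h.py <<'E'
J=np.array([0.516,-0.0747]);YAW=-0.0594
def Rt(): 
    q=np.array(manip.get_state()["ee_rot"]); return R.from_quat(q[[1,2,3,0]]).as_matrix()
def j2w(x,y): c,s=np.cos(YAW),np.sin(YAW); return J+np.array([c*x-s*y,s*x+c*y])
E
python3 - <<'E'
from h import *
np.set_printoptions(precision=4,suppress=True)
M=Rt();print(M)
s=manip.get_state()
for g in [(-.080,0,.054),(-.080,0,.12)]:
    w=np.append(j2w(*g[:2]),g[2]); print(w, M.T@(w-s["position"])*1000)
E
```

```text
[[ 0.0001  0.3947  0.9188]
 [ 0.0001  0.9188 -0.3947]
 [-1.      0.0001  0.    ]]
[ 0.4361 -0.07    0.054 ] [ 177.3005 -467.1681  428.3065]
[ 0.4361 -0.07    0.12  ] [ 111.3005 -467.1605  428.3085]
```

Emit:
{"fn": "step_arm", "kwargs": {
  "targets": [
    [[10,-60,55],-3],
    [[20,-120,110],-6],
    [[30,-170,155],-9],
    [[40,-220,200],-12],
    [[55,-260,240],-15],
    [[70,-300,280],-18],
    [[80,-340,320],-20],
    [[90,-380,350],-20],
    [[100,-420,390],-20],
    [[110,-450,415],-20],
    [[111,-467,428],-20],
    [[111,-467,428],-20],
    [[111,-467,428],-20],
    [[111,-467,428],-20],
    [[111,-467,428],-20]
  ],
  "grip": 1,
  "grip_force": 60
}}

```text
clock: 2.9
position: [0.4358, -0.0704, 0.12]
ee_rot: [0.706, 0.021, 0.707, -0.021]
contact_force: [-0.1, 0.4, -0.2]
width: 0.0002
```

Run:
```python
from h import *
np.set_printoptions(precision=4,suppress=True)
s=manip.get_state();print(s); M=Rt();print(M)
g=(-.080,0,.054)
w=np.append(j2w(*g[:2]),g[2]); print(M.T@(w-s["position"])*1000)
p=manip.get_image("wrist"); save(p,"w1.png")
p=manip.get_image("scene"); save(p,"s2.png",(200,80,400,280),4)
```

```text
{'clock': 2.9, 'qpos': array([-0.3185,  0.1749,  1.9483,  0.0006,  1.0196, -1.83  ]), 'qd': array([ 0.0433, -0.0218,  0.0235,  0.0072,  0.0074,  0.0017]), 'effort': array([ -1.1609, -30.2368, -20.7891,  -0.1138,  -0.1773,  -0.0189]), 'position': array([ 0.4358, -0.0704,  0.12  ]), 'ee_rot': array([ 0.7064,  0.0213,  0.7072, -0.0208]), 'contact_force': array([-0.1358,  0.3549, -0.2127]), 'moment': array([-0.0297, -0.0556,  0.0348]), 'width': 0.00019754259794478132}
[[-0.001   0.0595  0.9982]
 [ 0.0008  0.9982 -0.0595]
 [-1.      0.0008 -0.001 ]]
[66.0149  0.4232  0.4242]
```

View images.

View pics/w1.png

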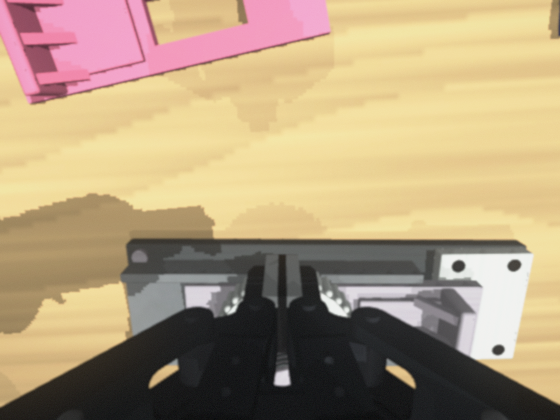

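View pics/s2.png

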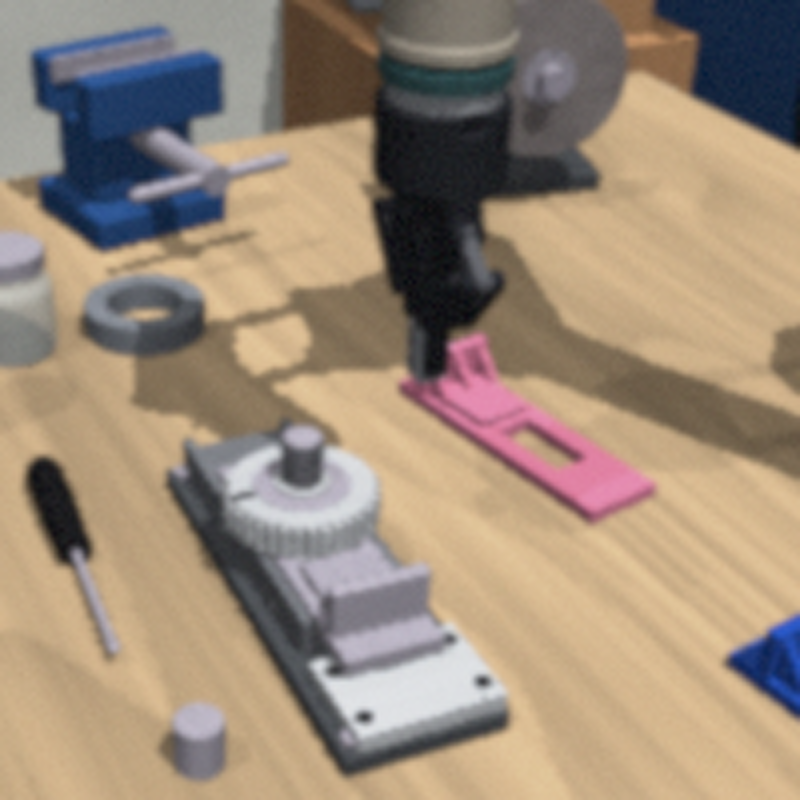

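Emit:
{"fn": "step_arm", "kwargs": {
  "targets": [
    [[22,0,0],0],
    [[44,0,0],0],
    [[66,0,0],0],
    [[66,0,6],0],
    [[66,0,12],0],
    [[66,0,16],0],
    [[66,0,16],0]
  ]
}}

```text
clock: 3.7
position: [0.4539, -0.0708, 0.0555]
ee_rot: [0.708, 0.019, 0.706, -0.02]
contact_force: [-0.4, 0.7, -0.4]
width: -0.0001
```

Emit:
{"fn": "step_arm", "kwargs": {
  "targets": [
    [[0,0,2],0],
    [[0,0,3],0],
    [[0,0,4],0],
    [[0,0,4],0]
  ]
}}

```text
clock: 4.1
position: [0.4559, -0.0709, 0.0544]
ee_rot: [0.707, 0.02, 0.707, -0.02]
contact_force: [-0.6, -0.2, -0.6]
width: -0.0001
```

Emit:
{"fn": "step_arm", "kwargs": {
  "targets": [
    [[0,0,1],0],
    [[0,0,2],0],
    [[0,0,2],0]
  ]
}}

```text
clock: 4.4
position: [0.458, -0.071, 0.0543]
ee_rot: [0.707, 0.02, 0.707, -0.02]
contact_force: [0.3, 0.0, -0.5]
width: -0.0001
```

Emit:
{"fn": "step_arm", "kwargs": {
  "targets": [
    [[0,0,1],0],
    [[0,0,2],0],
    [[0,0,2],0]
  ]
}}

```text
clock: 4.7
position: [0.4585, -0.0709, 0.0541]
ee_rot: [0.706, 0.02, 0.708, -0.02]
contact_force: [-4.2, -0.4, 2.0]
width: 0.0002
```

```bash
cat > path.py <<'E'
import numpy as np,sys
def poly(Re,a,b,cx=0,cy=0):
    P=[]
    for (sx,sy,f0) in [(-1,-1,180),(1,-1,270),(1,1,0),(-1,1,90)]:
        for f in np.radians(np.arange(f0,f0+91,2)):
            P.append((sx*a+Re*np.cos(f)+cx, sy*b+Re*np.sin(f)+cy))
    return np.array(P)
def rows(C,n,step,Re,a,b,cx=0,cy=0):
    """from commanded C (mm, jig), join nearest point of path, go n rows of step mm CCW"""
    P=poly(Re,a,b,cx,cy); P=np.vstack([P,P[:1]])
    d=np.r_[0,np.cumsum(np.hypot(*np.diff(P,axis=0).T))]
    ss=np.linspace(0,d[-1],4000); Q=np.c_[np.interp(ss,d,P[:,0]),np.interp(ss,d,P[:,1])]
    s0=ss[np.argmin(np.hypot(*(Q-C).T))]
    out=[]
    for k in range(1,n+1):
        s=(s0+k*step)%d[-1]; q=[np.interp(s,d,P[:,0]),np.interp(s,d,P[:,1])]
        out.append([round(2*(q[1]-C[1]))/2,round(2*(q[0]-C[0]))/2])
    print("[" + ", ".join(f"[[0, {y:g}, {x:g}], 0]" for y,x in out)+"]")
    print("end jig cmd",C[0]+out[-1][1],C[1]+out[-1][0])
E
python3 -c "
from path import *
rows(np.array([-56.3,0]),8,6,43.5,11,14.5)"
```

```text
[[[0, -6, 2], 0], [[0, -12, 2], 0], [[0, -18, 2], 0], [[0, -24, 3], 0], [[0, -29.5, 4.5], 0], [[0, -35, 7], 0], [[0, -40, 10], 0], [[0, -45, 14], 0]]
end jig cmd -42.3 -45.0
```

Emit:
{"fn": "step_arm", "kwargs": {
  "targets": [
    [[0,-6,2],0],
    [[0,-12,2],0],
    [[0,-18,2],0],
    [[0,-24,3],0],
    [[0,-29.5,4.5],0],
    [[0,-35,7],0],
    [[0,-40,10],0],
    [[0,-45,14],0]
  ]
}}

```text
clock: 5.5
position: [0.4721, -0.1176, 0.0545]
ee_rot: [0.707, 0.02, 0.706, -0.02]
contact_force: [-0.2, 0.0, -0.0]
width: 0.0003
```

Run:
```python
from h import *
s=manip.get_state();print(s["position"],s["contact_force"])
p=manip.get_image("top"); save(p,"t3.png",(255,180,325,240),8)
p=manip.get_image("scene"); save(p,"s3.png",(225,150,345,270),6)
```

```text
[ 0.47213353 -0.11758681  0.05446469] [-2.18851179e-01  2.99997909e-05 -2.40393886e-02]
```

View pics/s3.png

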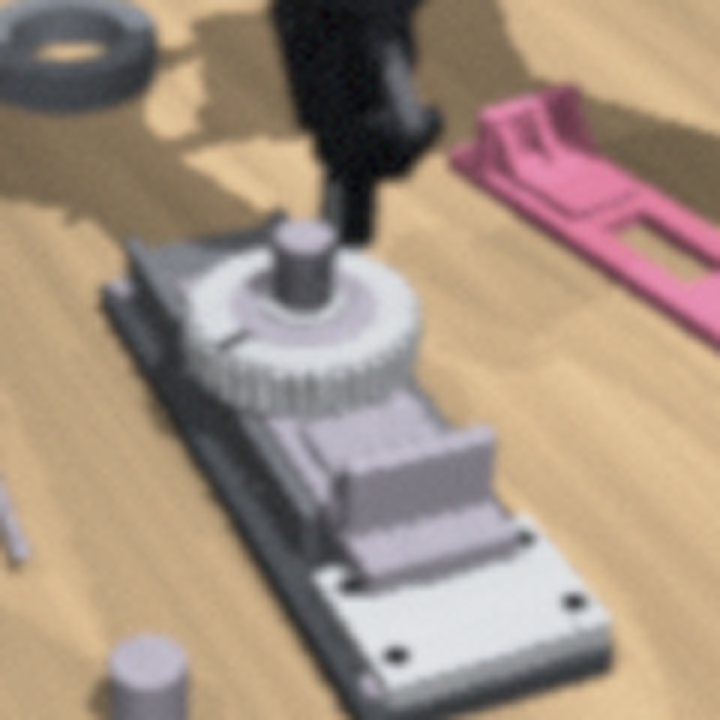

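View pics/t3.png

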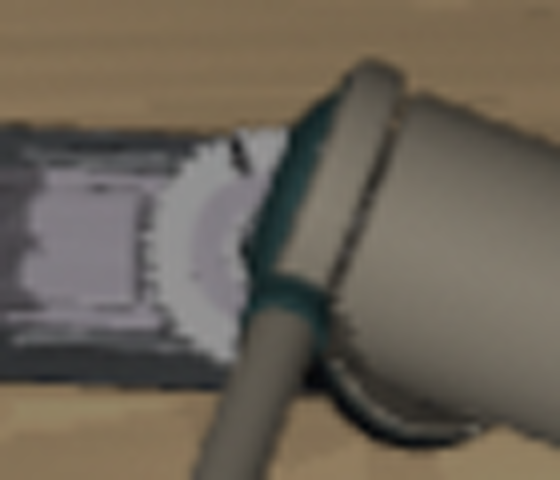

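```bash
cat >> h.py <<'E'
def mark(p,uv,th=0.0):
    w=ray(p,uv,.065+.004*th/(2*np.pi))[:2]-J
    a=np.arctan2(w[1],w[0])-YAW
    return np.degrees(a)%360, np.hypot(*w)
E
python3 - <<'E'
from h import *
p=manip.get_image("scene"); print(mark(p,(225+236/6-.4,150+340/6-.4),.4))
for d in manip.search_frame(p,"ring_mark"): print(d, proj(p,d["xyz"]))
M=Rt(); s=manip.get_state(); 
w=s["position"][:2]-J; c,sn=np.cos(YAW),np.sin(YAW); print("tcp jig",c*w[0]+sn*w[1],-sn*w[0]+c*w[1])
E
```

```text
(np.float64(24.94546170981656), np.float64(0.037742839999730035))
{'xyz': [0.528, -0.0503, 0.0629], 'confidence': 0.72} [274.6727749  206.97681966]
tcp jig -0.04196218908787428 -0.04475091753275971
```

Emit:
{"fn": "step_arm", "kwargs": {
  "targets": [
    [[0,1,1],0],
    [[0,2,2],0],
    [[0,2,2],0]
  ]
}}

```text
clock: 6.0
position: [0.4734, -0.1145, 0.0543]
ee_rot: [0.707, 0.02, 0.707, -0.02]
contact_force: [0.4, 0.1, -0.0]
width: 0.0001
```

Emit:
{"fn": "step_arm", "kwargs": {
  "targets": [
    [[0,1,1],0],
    [[0,2,2],0],
    [[0,2,2],0]
  ]
}}

```text
clock: 6.3
position: [0.4741, -0.113, 0.054]
ee_rot: [0.706, 0.02, 0.708, -0.02]
contact_force: [-4.2, -2.0, 0.1]
width: 0.0006
```

```bash
cat >> path.py <<'E'
def go(C,pt,wps,z0=0):
    """C=(x,y) cmd jig mm, pt tool phi deg, wps list of (r,phi,lift,toolphi)"""
    t=np.radians(pt); zd=-np.array([np.cos(t),np.sin(t)]); yd=np.array([np.sin(t),-np.cos(t)])
    o=[]
    for r,f,l,tf in wps:
        P=np.array([r*np.cos(np.radians(f)),r*np.sin(np.radians(f))])-C
        o.append([-(l-z0),round(2*P@yd)/2,round(2*P@zd)/2,round(2*-(tf-pt))/2])
    print("["+", ".join(f"[[{a:g}, {b:g}, {c:g}], {d:g}]" for a,b,c,d in o)+"]")
    a,b,c,d=o[-1]; Q=np.array(C)+b*yd+c*zd
    print("end cmd",Q.round(2).tolist(),"tool",pt-d,"r",np.hypot(*Q),"phi",np.degrees(np.arctan2(Q[1],Q[0])))
E
python3 -c "
from path import *
C=np.array([-38.3,-41.])
w=[(62,228,0,176),(66,226,15,170),(68,220,36,164)]+[(68,220-9.5*k,36,164-8*k) for k in range(1,18)]
go(C,180,w)
"
```

```text
[[[0, -5, -3], 4], [[-15, -6.5, -7.5], 10], [[-36, -2.5, -14], 16], [[-36, 6.5, -20.5], 24], [[-36, 16.5, -25], 32], [[-36, 27.5, -28.5], 40], [[-36, 38.5, -29.5], 48], [[-36, 50, -29], 56], [[-36, 61, -26.5], 64], [[-36, 71.5, -22.5], 72], [[-36, 81, -16.5], 80], [[-36, 89.5, -9.5], 88], [[-36, 96.5, -0.5], 96], [[-36, 102.5, 9], 104], [[-36, 106.5, 19.5], 112], [[-36, 108.5, 30.5], 120], [[-36, 109, 42], 128], [[-36, 107.5, 53], 136], [[-36, 104, 64], 144], [[-36, 99, 74], 152]]
end cmd [35.7, 58.0] tool 28.0 r 68.10646078016387 phi 58.386986424457476
```

Emit:
{"fn": "step_arm", "kwargs": {
  "targets": [
    [[0,-5,-3],4],
    [[-15,-6.5,-7.5],10],
    [[-36,-2.5,-14],16],
    [[-36,6.5,-20.5],24],
    [[-36,16.5,-25],32],
    [[-36,27.5,-28.5],40],
    [[-36,38.5,-29.5],48],
    [[-36,50,-29],56],
    [[-36,61,-26.5],64],
    [[-36,71.5,-22.5],72],
    [[-36,81,-16.5],80],
    [[-36,89.5,-9.5],88],
    [[-36,96.5,-0.5],96],
    [[-36,102.5,9],104],
    [[-36,106.5,19.5],112],
    [[-36,108.5,30.5],120],
    [[-36,109,42],128],
    [[-36,107.5,53],136],
    [[-36,104,64],144],
    [[-36,99,74],152]
  ]
}}

```text
clock: 8.3
position: [0.5564, -0.0178, 0.0904]
ee_rot: [0.149, 0.692, 0.15, -0.69]
contact_force: [0.9, 0.4, -0.1]
width: -0.0
```

```bash
cat >> h.py <<'E'
def st():
    s=manip.get_state(); w=s["position"][:2]-J; c,sn=np.cos(YAW),np.sin(YAW)
    x,y=1e3*(c*w[0]+sn*w[1]),1e3*(-sn*w[0]+c*w[1]); M=Rt(); zd=M[:,2]
    print("clk %.2f jig x %.1f y %.1f z %.1f r %.1f phi %.1f toolphi %.1f"%(s["clock"],x,y,1e3*s["position"][2],np.hypot(x,y),np.degrees(np.arctan2(y,x)),np.degrees(np.arctan2(-zd[1],-zd[0])-YAW)%360),"q6 %.2f"%s["qpos"][5],"F",np.round(s["contact_force"],1))
E
python3 -c "
from h import *; st()
from path import *
C=np.array([35.7,58.])
w=[(68,58.4-12.3*k,36,28-8.45*k) for k in range(1,11)]+[(67,-65,36,-65)]+[(66,-65,20,-65),(64,-65,0,-65),(61,-65,0,-65),(61,-65,0,-65)]
go(C,28,w,36)
"
```

```text
clk 8.30 jig x 37.0 y 59.2 z 90.4 r 69.8 phi 58.0 toolphi 27.8 q6 0.99 F [ 0.9  0.4 -0.1]
[[[0, 13.5, -6], 8.5], [[0, 27.5, -9], 17], [[0, 42, -9], 25.5], [[0, 56.5, -5.5], 34], [[0, 69.5, 0.5], 42], [[0, 81, 9.5], 50.5], [[0, 90.5, 20.5], 59], [[0, 97.5, 33.5], 67.5], [[0, 101.5, 47.5], 76], [[0, 102.5, 62], 84.5], [[0, 101.5, 62.5], 93], [[16, 100.5, 62], 93], [[36, 98.5, 62], 93], [[36, 95.5, 62], 93], [[36, 95.5, 62], 93]]
end cmd [25.79, -55.43] tool -65.0 r 61.13559051692342 phi -65.0467660260664
```

```bash
python3 -c "
from path import *
C=np.array([35.7,58.])
w=[(68,58.4-11.8*k,36,28-8.4*k) for k in range(1,11)]+[(67,-58,36,-58)]+[(66,-58,20,-58),(64,-58,0,-58),(60,-58,0,-58),(60,-58,0,-58)]
go(C,28,w,36)
C=np.array([60*np.cos(np.radians(-58)),60*np.sin(np.radians(-58))])
w=[(57,-58,0,-58),(54.5,-58,0,-58)]+[(54.5,-58+8*k,0,-58+8*k) for k in range(1,19)]
go(C,-58,w)
"
```

```text
[[[0, 13, -5.5], 8.5], [[0, 26.5, -9], 17], [[0, 40.5, -9], 25], [[0, 54, -6.5], 33.5], [[0, 67, -1], 42], [[0, 78.5, 7], 50.5], [[0, 88, 17], 59], [[0, 95.5, 29], 67], [[0, 100.5, 42], 75.5], [[0, 102.5, 56], 84], [[0, 101.5, 54], 86], [[16, 100.5, 54], 86], [[36, 98.5, 54.5], 86], [[36, 94.5, 54.5], 86], [[36, 94.5, 54.5], 86]]
end cmd [31.94, -51.02] tool -58.0 r 60.199425035803635 phi -57.951072690176154
[[[0, 0, 3], 0], [[0, 0, 5.5], 0], [[0, -7.5, 6], -8], [[0, -15, 7.5], -16], [[0, -22, 10], -24], [[0, -29, 14], -32], [[0, -35, 18.5], -40], [[0, -40.5, 23.5], -48], [[0, -45, 29.5], -56], [[0, -49, 36], -64], [[0, -52, 43], -72], [[0, -53.5, 50.5], -80], [[0, -54.5, 58], -88], [[0, -54, 65.5], -96], [[0, -53, 73], -104], [[0, -50.5, 80.5], -112], [[0, -47, 87], -120], [[0, -43, 93.5], -128], [[0, -38, 99], -136], [[0, -32, 104], -144]]
end cmd [3.82, 54.27] tool 86.0 r 54.40588203494177 phi 85.9726266148964
```

Emit:
{"fn": "step_arm", "kwargs": {
  "targets": [
    [[0,13,-5.5],8.5],
    [[0,26.5,-9],17],
    [[0,40.5,-9],25],
    [[0,54,-6.5],33.5],
    [[0,67,-1],42],
    [[0,78.5,7],50.5],
    [[0,88,17],59],
    [[0,95.5,29],67],
    [[0,100.5,42],75.5],
    [[0,102.5,56],84],
    [[0,101.5,54],86],
    [[16,100.5,54],86],
    [[36,98.5,54.5],86],
    [[36,94.5,54.5],86],
    [[36,94.5,54.5],86]
  ]
}}

```text
clock: 9.8
position: [0.545, -0.1263, 0.0542]
ee_rot: [0.36, -0.608, 0.36, 0.609]
contact_force: [-0.3, -0.5, 0.2]
width: -0.0002
```

```bash
python3 -c "
from h import *; st()
p=manip.get_image('scene'); save(p,'s4.png',(225,150,345,270),6)"
```

```text
clk 9.80 jig x 32.0 y -49.7 z 54.2 r 59.2 phi -57.2 toolphi 302.2 q6 2.29 F [-0.3 -0.5  0.2]
```

View pics/s4.png

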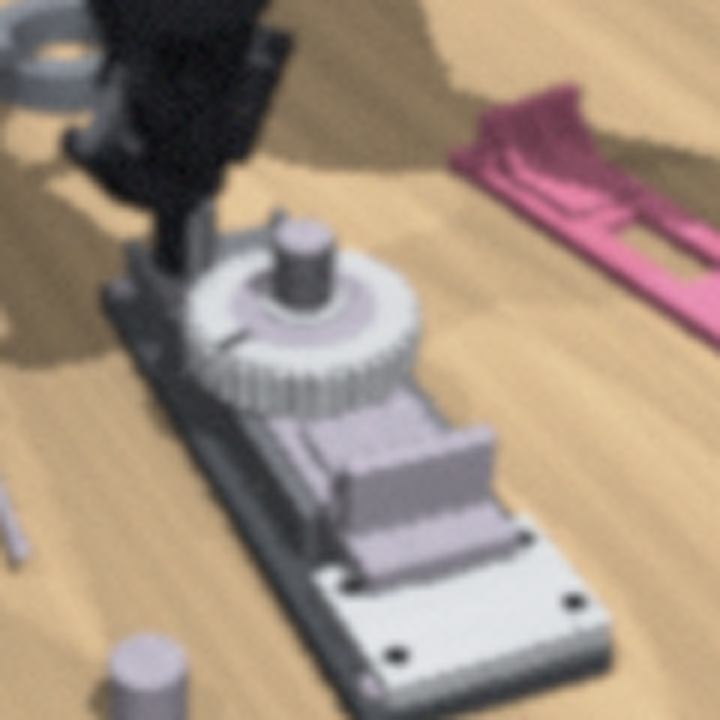

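Emit:
{"fn": "step_arm", "kwargs": {
  "targets": [
    [[0,0,3],0],
    [[0,0,5.5],0],
    [[0,-7.5,6],-8],
    [[0,-15,7.5],-16],
    [[0,-22,10],-24],
    [[0,-29,14],-32],
    [[0,-35,18.5],-40],
    [[0,-40.5,23.5],-48]
  ]
}}

```text
clock: 10.65
position: [0.5735, -0.0886, 0.0561]
ee_rot: [-0.079, 0.706, -0.08, -0.699]
contact_force: [4.7, -3.3, -0.9]
width: -0.0004
```

```bash
python3 -c "
from h import *; st()
p=manip.get_image('scene'); save(p,'s5.png',(225,150,345,270),6)
from path import *
t=np.radians(-58);C=60*np.array([np.cos(t),np.sin(t)]); zd=-C/60; yd=np.array([np.sin(t),-np.cos(t)])
C=C-40.5*yd+23.5*zd; print(C)
go(C,-10,[(54.5,-10+8*k,0,-10+8*k) for k in range(1,21)])
"
```

```text
clk 10.65 jig x 58.2 y -10.4 z 56.1 r 59.1 phi -10.2 toolphi 350.5 q6 1.52 F [ 4.7 -3.3 -0.9]
[53.68800104 -9.49202531]
[[[0, -7.5, 0.5], -8], [[0, -15, 2], -16], [[0, -22, 4.5], -24], [[0, -29, 8.5], -32], [[0, -35, 13], -40], [[0, -40.5, 18], -48], [[0, -45, 24], -56], [[0, -49, 30.5], -64], [[0, -52, 37.5], -72], [[0, -53.5, 45], -80], [[0, -54.5, 52.5], -88], [[0, -54, 60], -96], [[0, -53, 67.5], -104], [[0, -50.5, 75], -112], [[0, -47, 82], -120], [[0, -43, 88], -128], [[0, -38, 93.5], -136], [[0, -32, 98.5], -144], [[0, -25.5, 102.5], -152], [[0, -18.5, 105.5], -160]]
end cmd [-47.0, 27.05] tool 150.0 r 54.22381078301034 phi 150.07940348610984
```

View pics/s5.png

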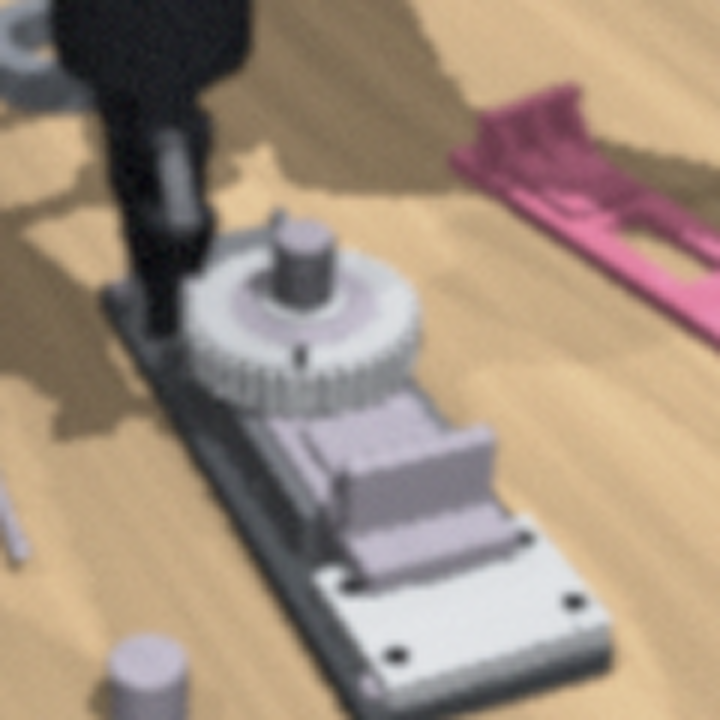

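Emit:
{"fn": "step_arm", "kwargs": {
  "targets": [
    [[0,-7.5,0.5],-8],
    [[0,-15,2],-16],
    [[0,-22,4.5],-24],
    [[0,-29,8.5],-32],
    [[0,-35,13],-40],
    [[0,-40.5,18],-48],
    [[0,-45,24],-56],
    [[0,-49,30.5],-64],
    [[0,-52,37.5],-72],
    [[0,-53.5,45],-80]
  ]
}}

```text
clock: 11.7
position: [0.5443, -0.0212, 0.057]
ee_rot: [0.391, 0.596, 0.388, -0.585]
contact_force: [9.2, 12.7, 2.7]
width: 0.0003
```

```bash
python3 -c "
from h import *; st()
p=manip.get_image('scene'); save(p,'s6.png',(225,150,345,270),6)
from path import *
t=np.radians(70);C=54.5*np.array([np.cos(t),np.sin(t)])
go(C,70,[(54.5,70+8*k,0,70+8*k) for k in range(1,19)])
"
```

```text
clk 11.70 jig x 25.1 y 55.1 z 57.0 r 60.6 phi 65.5 toolphi 70.3 q6 0.23 F [ 9.2 12.7  2.7]
[[[0, -7.5, 0.5], -8], [[0, -15, 2], -16], [[0, -22, 4.5], -24], [[0, -29, 8.5], -32], [[0, -35, 13], -40], [[0, -40.5, 18], -48], [[0, -45, 24], -56], [[0, -49, 30.5], -64], [[0, -52, 37.5], -72], [[0, -53.5, 45], -80], [[0, -54.5, 52.5], -88], [[0, -54, 60], -96], [[0, -53, 67.5], -104], [[0, -50.5, 75], -112], [[0, -47, 82], -120], [[0, -43, 88], -128], [[0, -38, 93.5], -136], [[0, -32, 98.5], -144]]
end cmd [-45.12, -30.4] tool 214.0 r 54.40588203494177 phi -146.02737338510363
```

View pics/s6.png

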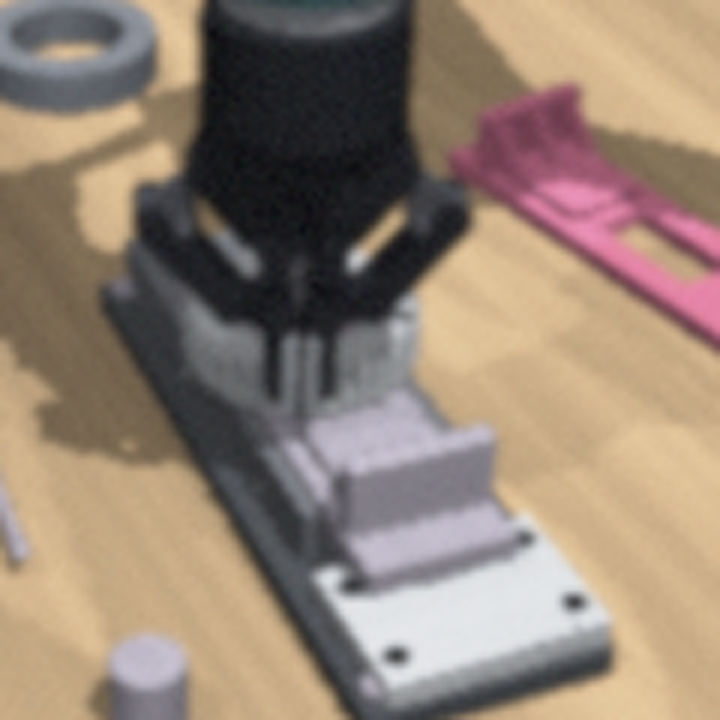

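```bash
python3 -c "
from h import *
from path import *
p=manip.get_image('scene'); print(mark(p,(225+407/6-.4,150+318/6-.4),2.6))
t=np.radians(70);C=54.5*np.array([np.cos(t),np.sin(t)])
go(C-[.8,1.2],70,[(55.5,70+8*k,0,70+8*k) for k in range(1,19)])
"
```

```text
(np.float64(139.2655562943834), np.float64(0.04465967051473219))
[[[0, -7.5, -2], -8], [[0, -15, -0.5], -16], [[0, -22, 2.5], -24], [[0, -29, 6], -32], [[0, -35.5, 10.5], -40], [[0, -41, 16], -48], [[0, -45.5, 22], -56], [[0, -49.5, 29], -64], [[0, -52.5, 36], -72], [[0, -54.5, 43.5], -80], [[0, -55, 51], -88], [[0, -55, 59], -96], [[0, -53.5, 66.5], -104], [[0, -51, 74], -112], [[0, -47.5, 81], -120], [[0, -43.5, 87.5], -128], [[0, -38, 93], -136], [[0, -32.5, 98], -144]]
end cmd [-46.22, -30.96] tool 214.0 r 55.629802774115426 phi -146.18220120043205
```

Emit:
{"fn": "step_arm", "kwargs": {
  "targets": [
    [[0,-7.5,-2],-8],
    [[0,-15,-0.5],-16],
    [[0,-22,2.5],-24],
    [[0,-29,6],-32],
    [[0,-35.5,10.5],-40],
    [[0,-41,16],-48],
    [[0,-45.5,22],-56],
    [[0,-49.5,29],-64],
    [[0,-52.5,36],-72],
    [[0,-54.5,43.5],-80]
  ]
}}

```text
clock: 12.8
position: [0.4678, -0.0407, 0.0547]
ee_rot: [0.676, 0.202, 0.68, -0.2]
contact_force: [-2.9, 4.4, 3.4]
width: -0.0002
```

```bash
python3 -c "
from h import *; st()
p=manip.get_image('scene'); save(p,'s7.png',(225,150,345,270),6)
from path import *
t=np.radians(150);C=55.5*np.array([np.cos(t),np.sin(t)])
go(C,150,[(55.5,150+8*k,0,150+8*k) for k in range(1,9)]+[(58,214,0,214),(62,214,10,210),(67,211,36,204)]+[(68,211-9.5*k,36,204-8.4*k) for k in range(1,10)])
"
```

```text
clk 12.80 jig x -50.1 y 31.1 z 54.7 r 59.0 phi 148.2 toolphi 150.4 q6 -1.24 F [-2.9  4.4  3.4]
[[[0, -7.5, 0.5], -8], [[0, -15.5, 2], -16], [[0, -22.5, 5], -24], [[0, -29.5, 8.5], -32], [[0, -35.5, 13], -40], [[0, -41, 18.5], -48], [[0, -46, 24.5], -56], [[0, -50, 31], -64], [[0, -52, 30], -64], [[-10, -55.5, 28.5], -60], [[-36, -58.5, 23], -54], [[-36, -53, 13], -45.5], [[-36, -45.5, 5], -37], [[-36, -36.5, -2], -29], [[-36, -26.5, -7], -20.5], [[-36, -16, -10.5], -12], [[-36, -4.5, -12.5], -3.5], [[-36, 6.5, -12], 5], [[-36, 17.5, -10], 13], [[-36, 28, -6.5], 21.5]]
end cmd [-39.69, 55.25] tool 128.5 r 68.02940540677979 phi 125.69545073406329
```

View pics/s7.png

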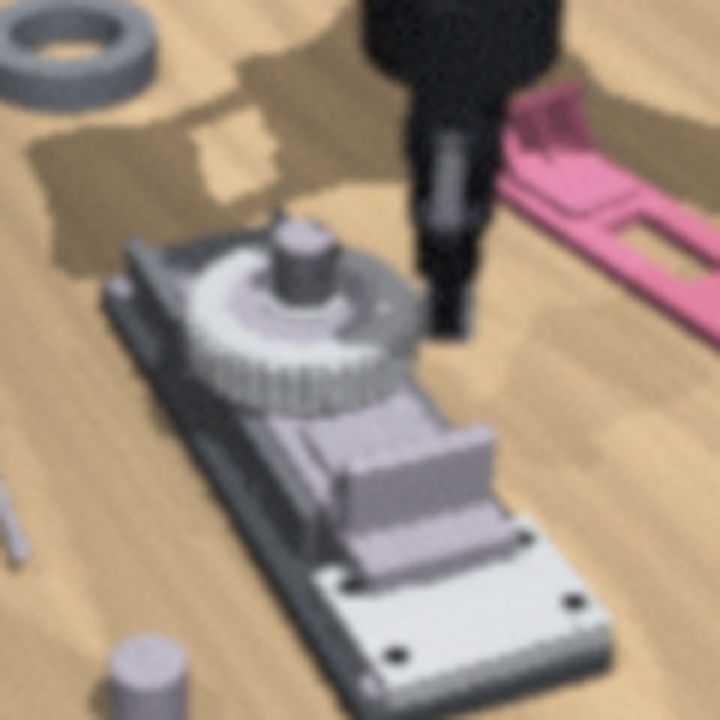

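Emit:
{"fn": "step_arm", "kwargs": {
  "targets": [
    [[0,-7.5,0.5],-8],
    [[0,-15.5,2],-16],
    [[0,-22.5,5],-24],
    [[0,-29.5,8.5],-32],
    [[0,-35.5,13],-40],
    [[0,-41,18.5],-48],
    [[0,-46,24.5],-56],
    [[0,-50,31],-64],
    [[0,-52,30],-64],
    [[-10,-55.5,28.5],-60],
    [[-36,-58.5,23],-54],
    [[-36,-53,13],-45.5],
    [[-36,-45.5,5],-37],
    [[-36,-36.5,-2],-29],
    [[-36,-26.5,-7],-20.5],
    [[-36,-16,-10.5],-12],
    [[-36,-4.5,-12.5],-3.5],
    [[-36,6.5,-12],5],
    [[-36,17.5,-10],13],
    [[-36,28,-6.5],21.5]
  ]
}}

```text
clock: 14.85
position: [0.4813, -0.0152, 0.0909]
ee_rot: [0.627, 0.329, 0.626, -0.328]
contact_force: [0.2, 0.2, 0.2]
width: -0.0004
```

```bash
python3 -c "
from h import *; st()
p=manip.get_image('scene'); save(p,'s8.png',(225,150,345,270),6)
p=manip.get_image('top'); save(p,'t8.png',(255,180,325,240),8)
from path import *
C=np.array([-39.69,55.25])
w=[(68,125.7-9.7*k,36,128.5-8.5*k) for k in range(1,19)]
go(C,128.5,w,36)
"
```

```text
clk 14.85 jig x -38.2 y 57.4 z 90.9 r 68.9 phi 123.7 toolphi 128.1 q6 -0.78 F [0.2 0.2 0.2]
[[[0, 11.5, 1.5], 8.5], [[0, 22.5, 5], 17], [[0, 32.5, 10], 25.5], [[0, 42, 17], 34], [[0, 49.5, 25.5], 42.5], [[0, 56, 35], 51], [[0, 61, 45.5], 59.5], [[0, 63.5, 56.5], 68], [[0, 64.5, 68], 76.5], [[0, 63.5, 79.5], 85], [[0, 61, 90.5], 93.5], [[0, 56, 101], 102], [[0, 49.5, 110.5], 110.5], [[0, 41.5, 119], 119], [[0, 32.5, 126], 127.5], [[0, 22, 131], 136], [[0, 11, 134.5], 144.5], [[0, 0, 136], 153]]
end cmd [44.97, -51.18] tool -24.5 r 68.13482520976999 phi -48.69676246364324
```

View pics/s8.png

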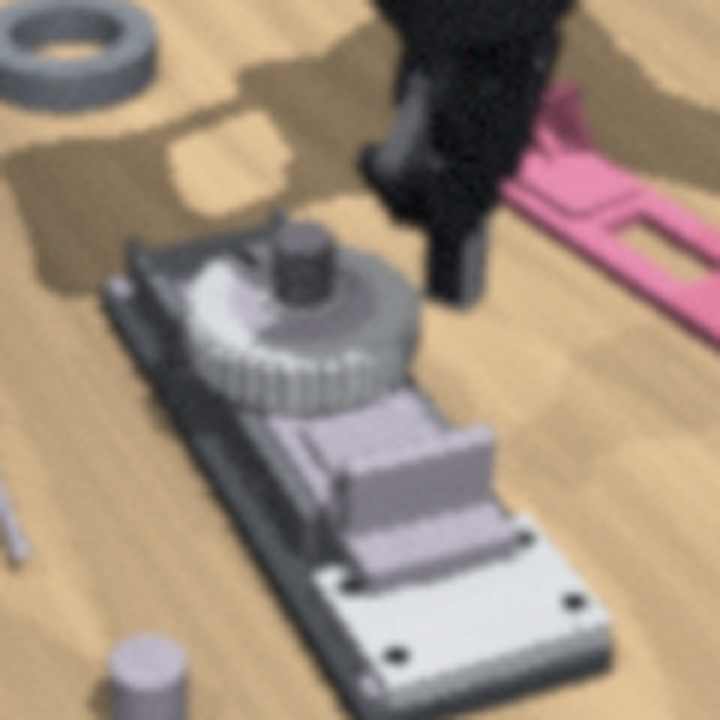

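View pics/t8.png

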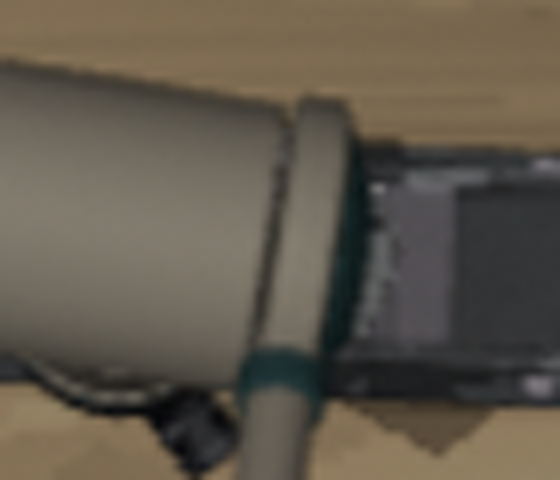

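Emit:
{"fn": "step_arm", "kwargs": {
  "targets": [
    [[0,11.5,1.5],8.5],
    [[0,22.5,5],17],
    [[0,32.5,10],25.5],
    [[0,42,17],34],
    [[0,49.5,25.5],42.5],
    [[0,56,35],51],
    [[0,61,45.5],59.5],
    [[0,63.5,56.5],68],
    [[0,64.5,68],76.5],
    [[0,63.5,79.5],85],
    [[0,61,90.5],93.5],
    [[0,56,101],102],
    [[0,49.5,110.5],110.5],
    [[0,41.5,119],119],
    [[0,32.5,126],127.5],
    [[0,22,131],136],
    [[0,11,134.5],144.5],
    [[0,0,136],153]
  ]
}}

```text
clock: 16.75
position: [0.5586, -0.1278, 0.0905]
ee_rot: [-0.171, 0.686, -0.171, -0.686]
contact_force: [0.3, 0.6, 0.3]
width: 0.0003
```

```bash
python3 -c "
from h import *; st()
p=manip.get_image('scene'); save(p,'s9.png',(225,150,345,270),6)
p=manip.get_image('wrist'); save(p,'w9.png')
from path import *
C=np.array([44.97,-51.18])
w=[(68,-51,36,-33),(67,-55,36,-41.5),(66,-58,30,-50),(66,-58,18,-58),(62,-58,0,-58),(60,-58,0,-58),(57,-58,0,-58),(55,-58,0,-58)]
w+=[(55,-58+8*k,0,-58+8*k) for k in range(1,12)]
go(C,-24.5,w,36)
"
```

```text
clk 16.75 jig x 45.7 y -50.5 z 90.5 r 68.1 phi -47.8 toolphi 335.3 q6 1.71 F [0.3 0.6 0.3]
[[[0, 2.5, 1.5], 8.5], [[0, 6, 4.5], 17], [[6, 8.5, 7], 25.5], [[18, 8.5, 7], 33.5], [[36, 6.5, 10.5], 33.5], [[36, 5, 12], 33.5], [[36, 3.5, 14.5], 33.5], [[36, 2.5, 16.5], 33.5], [[36, -4, 12.5], 25.5], [[36, -11.5, 9.5], 17.5], [[36, -19, 8], 9.5], [[36, -26.5, 7], 1.5], [[36, -34, 7.5], -6.5], [[36, -41.5, 9], -14.5], [[36, -49, 11.5], -22.5], [[36, -56, 15], -30.5], [[36, -62, 19], -38.5], [[36, -68, 24.5], -46.5], [[36, -72.5, 30], -54.5]]
end cmd [47.74, 27.23] tool 30.0 r 54.95818132722937 phi 29.70417928776727
```

View pics/s9.png

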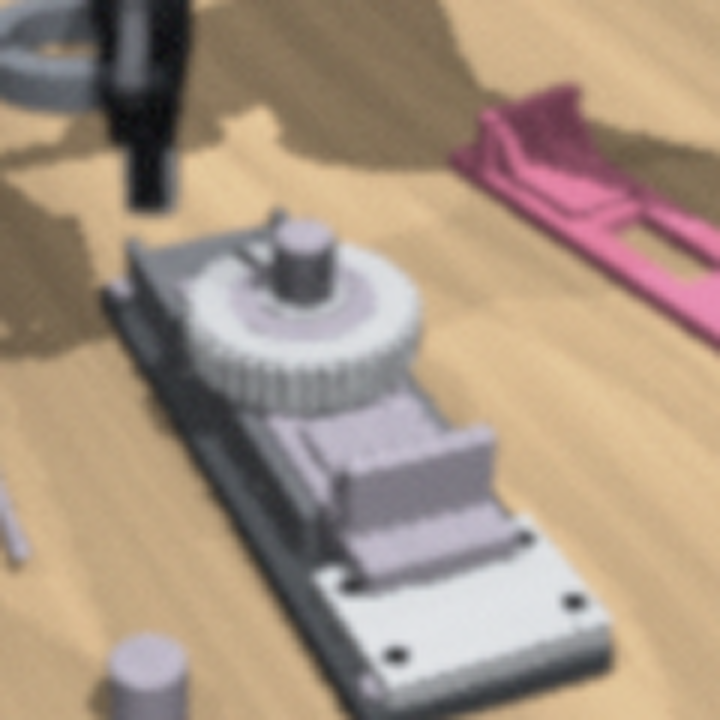

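View pics/w9.png

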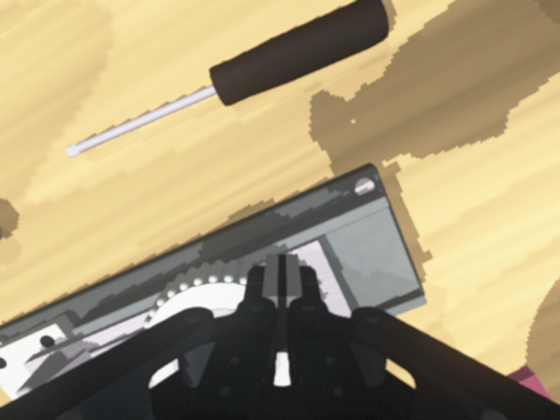

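Emit:
{"fn": "step_arm", "kwargs": {
  "targets": [
    [[0,2.5,1.5],8.5],
    [[0,6,4.5],17],
    [[6,8.5,7],25.5],
    [[18,8.5,7],33.5],
    [[36,6.5,10.5],33.5],
    [[36,5,12],33.5],
    [[36,3.5,14.5],33.5],
    [[36,2.5,16.5],33.5],
    [[36,-4,12.5],25.5],
    [[36,-11.5,9.5],17.5],
    [[36,-19,8],9.5],
    [[36,-26.5,7],1.5],
    [[36,-34,7.5],-6.5],
    [[36,-41.5,9],-14.5],
    [[36,-49,11.5],-22.5],
    [[36,-56,15],-30.5],
    [[36,-62,19],-38.5],
    [[36,-68,24.5],-46.5],
    [[36,-72.5,30],-54.5]
  ]
}}

```text
clock: 18.75
position: [0.5709, -0.0488, 0.0566]
ee_rot: [0.167, 0.691, 0.165, -0.684]
contact_force: [5.1, 0.4, -0.8]
width: 0.0001
```

```bash
python3 -c "
from h import *; st()
p=manip.get_image('scene'); save(p,'s10.png',(225,150,345,270),6)
print(mark(p,(225+252/6-.4,150+258/6-.4),5))
from path import *
C=np.array([47.74,27.23])
w=[(55.5,30+8*k,0,30+8*k) for k in range(1,19)]
go(C,30,w)
"
```

```text
clk 18.75 jig x 53.3 y 29.1 z 56.6 r 60.7 phi 28.6 toolphi 30.5 q6 0.89 F [ 5.1  0.4 -0.8]
(np.float64(283.68813170703356), np.float64(0.033832071911270585))
[[[0, -8, 0], -8], [[0, -15.5, 1.5], -16], [[0, -23, 4.5], -24], [[0, -29.5, 8], -32], [[0, -36, 12.5], -40], [[0, -41.5, 18], -48], [[0, -46.5, 24], -56], [[0, -50, 30.5], -64], [[0, -53, 38], -72], [[0, -55, 45.5], -80], [[0, -56, 53], -88], [[0, -55.5, 61], -96], [[0, -54, 68.5], -104], [[0, -51.5, 75.5], -112], [[0, -48.5, 82.5], -120], [[0, -44, 89], -128], [[0, -39, 95], -136], [[0, -33, 100], -144]]
end cmd [-55.36, 5.81] tool 174.0 r 55.66644842128423 phi 174.0102354346737
```

View pics/s10.png

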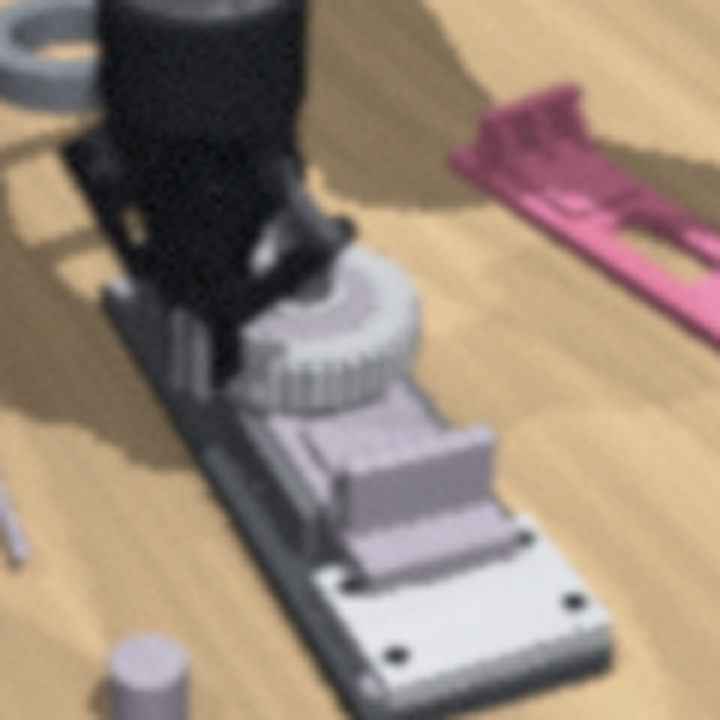

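Emit:
{"fn": "step_arm", "kwargs": {
  "targets": [
    [[0,-8,0],-8],
    [[0,-15.5,1.5],-16],
    [[0,-23,4.5],-24],
    [[0,-29.5,8],-32],
    [[0,-36,12.5],-40],
    [[0,-41.5,18],-48],
    [[0,-46.5,24],-56],
    [[0,-50,30.5],-64],
    [[0,-53,38],-72],
    [[0,-55,45.5],-80],
    [[0,-56,53],-88],
    [[0,-55.5,61],-96],
    [[0,-54,68.5],-104],
    [[0,-51.5,75.5],-112],
    [[0,-48.5,82.5],-120],
    [[0,-44,89],-128]
  ]
}}

```text
clock: 20.4
position: [0.4641, -0.0474, 0.0551]
ee_rot: [0.689, 0.153, 0.692, -0.151]
contact_force: [-4.7, 4.9, 4.4]
width: -0.0001
```

```bash
python3 -c "
from h import *; st()
p=manip.get_image('scene'); save(p,'s11.png',(225,150,345,270),6)
from path import *
t=np.radians(158);C=55.5*np.array([np.cos(t),np.sin(t)])
go(C,158,[(55.5,158+8*k,0,158+8*k) for k in range(1,8)]+[(58,214,0,214),(62,214,10,210),(67,211,36,204)]+[(68,211-9.5*k,36,204-8.4*k) for k in range(1,11)])
"
```

```text
clk 20.40 jig x -53.4 y 24.2 z 55.1 r 58.7 phi 155.7 toolphi 158.5 q6 -1.39 F [-4.7  4.9  4.4]
[[[0, -7.5, 0.5], -8], [[0, -15.5, 2], -16], [[0, -22.5, 5], -24], [[0, -29.5, 8.5], -32], [[0, -35.5, 13], -40], [[0, -41, 18.5], -48], [[0, -46, 24.5], -56], [[0, -48, 23], -56], [[-10, -51.5, 21], -52], [[-36, -53.5, 15], -46], [[-36, -47, 6], -37.5], [[-36, -38, -1], -29], [[-36, -28, -6.5], -21], [[-36, -17.5, -10], -12.5], [[-36, -6.5, -12], -4], [[-36, 4.5, -12.5], 4.5], [[-36, 16, -10.5], 13], [[-36, 26.5, -7], 21], [[-36, 36.5, -2], 29.5], [[-36, 45.5, 5], 38]]
end cmd [-29.78, 61.1] tool 120.0 r 67.97425983414604 phi 115.9814612199822
```

View pics/s11.png

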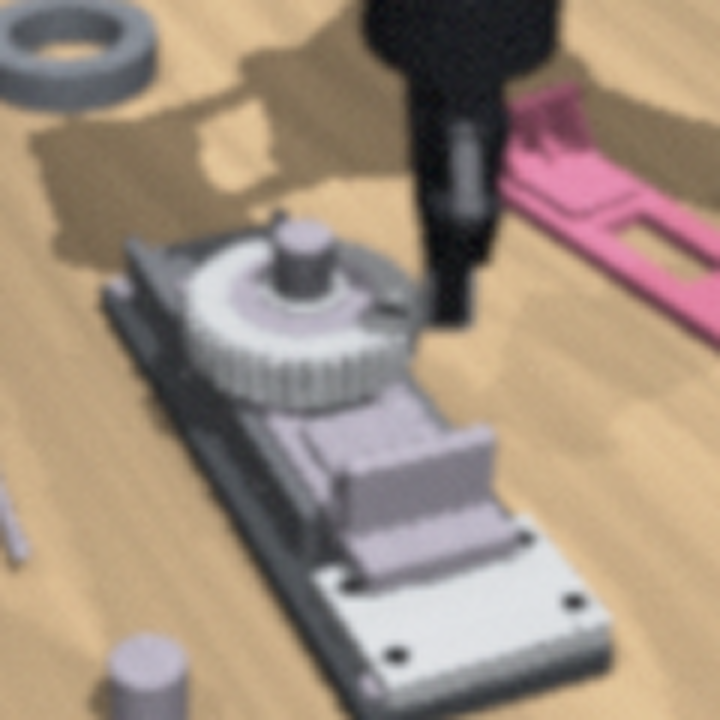

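Emit:
{"fn": "step_arm", "kwargs": {
  "targets": [
    [[0,-7.5,0.5],-8],
    [[0,-15.5,2],-16],
    [[0,-22.5,5],-24],
    [[0,-29.5,8.5],-32],
    [[0,-35.5,13],-40],
    [[0,-41,18.5],-48],
    [[0,-46,24.5],-56],
    [[0,-48,23],-56],
    [[-10,-51.5,21],-52],
    [[-36,-53.5,15],-46],
    [[-36,-47,6],-37.5],
    [[-36,-38,-1],-29],
    [[-36,-28,-6.5],-21],
    [[-36,-17.5,-10],-12.5],
    [[-36,-6.5,-12],-4],
    [[-36,4.5,-12.5],4.5],
    [[-36,16,-10.5],13],
    [[-36,26.5,-7],21],
    [[-36,36.5,-2],29.5],
    [[-36,45.5,5],38]
  ]
}}

```text
clock: 22.45
position: [0.4916, -0.0097, 0.0913]
ee_rot: [0.602, 0.373, 0.6, -0.372]
contact_force: [0.6, -0.7, 0.6]
width: 0.0003
```

```bash
python3 -c "
from h import *; st()
p=manip.get_image('scene'); save(p,'s12.png',(225,150,345,270),6)
print(mark(p,(225+392/6-.4,150+310/6-.4),8.6))
from path import *
C=np.array([-29.78,61.1])
w=[(68,116-10*k,36,120-8.5*k) for k in range(1,17)]
go(C,120,w,36)
"
```

```text
clk 22.45 jig x -28.2 y 63.4 z 91.3 r 69.4 phi 114.0 toolphi 119.8 q6 -0.62 F [ 0.6 -0.7  0.6]
(np.float64(136.45792430612758), np.float64(0.03890294256017815))
[[[0, 11.5, 2], 8.5], [[0, 23, 5.5], 17], [[0, 33.5, 11.5], 25.5], [[0, 42.5, 19], 34], [[0, 50.5, 28], 42.5], [[0, 56.5, 38], 51], [[0, 60.5, 49], 59.5], [[0, 63, 60.5], 68], [[0, 63, 72.5], 76.5], [[0, 61, 84.5], 85], [[0, 57.5, 95.5], 93.5], [[0, 51.5, 106], 102], [[0, 44, 115], 110.5], [[0, 35, 123], 119], [[0, 25, 129], 127.5], [[0, 14, 133], 136]]
end cmd [48.84, -47.08] tool -16.0 r 67.84119176253772 phi -43.947104562906645
```

View pics/s12.png

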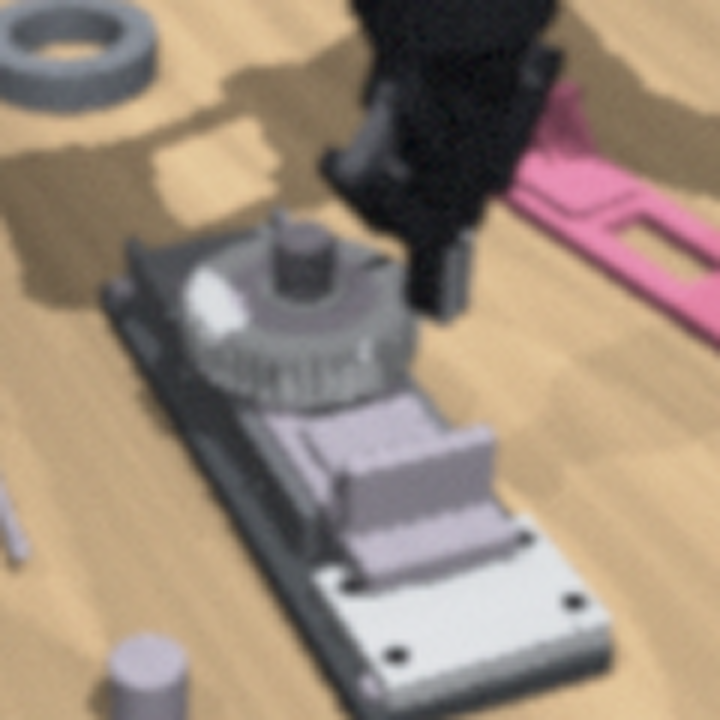

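```bash
python3 -c "
from h import *
p=manip.get_image('scene')
print(mark(p,(225+375/6-.4,150+264/6-.4),9.6))
from path import *
C=np.array([-29.78,61.1])
w=[(68,116-8.5*k,36,120-8.5*k) for k in range(1,14)]+[(68,0,36,0),(66,0,18,0),(63,0,0,0),(60,0,0,0),(57.5,0,0,0),(55.5,0,0,0)]
go(C,120,w,36)
t=np.radians(0);C=55.5*np.array([np.cos(t),np.sin(t)])
go(C,0,[(55.5,8*k,0,8*k) for k in range(1,19)])
"
```

```text
(np.float64(188.968064625763), np.float64(0.03576908311502663))
[[[0, 10, 1.5], 8.5], [[0, 19.5, 4.5], 17], [[0, 28.5, 8.5], 25.5], [[0, 37, 14], 34], [[0, 44.5, 21], 42.5], [[0, 51, 29], 51], [[0, 56, 37.5], 59.5], [[0, 60, 47], 68], [[0, 62.5, 56.5], 76.5], [[0, 63, 66.5], 85], [[0, 62.5, 76.5], 93.5], [[0, 60.5, 86.5], 102], [[0, 57, 96], 110.5], [[0, 54, 102], 120], [[18, 52.5, 101], 120], [[36, 50, 99.5], 120], [[36, 47, 98], 120], [[36, 45, 96.5], 120], [[36, 43.5, 95.5], 120]]
end cmd [55.64, 0.14] tool 0.0 r 55.64229288631328 phi 0.1488703178686676
[[[0, -7.5, 0.5], -8], [[0, -15.5, 2], -16], [[0, -22.5, 5], -24], [[0, -29.5, 8.5], -32], [[0, -35.5, 13], -40], [[0, -41, 18.5], -48], [[0, -46, 24.5], -56], [[0, -50, 31], -64], [[0, -53, 38.5], -72], [[0, -54.5, 46], -80], [[0, -55.5, 53.5], -88], [[0, -55, 61.5], -96], [[0, -54, 69], -104], [[0, -51.5, 76.5], -112], [[0, -48, 83], -120], [[0, -43.5, 89.5], -128], [[0, -38.5, 95.5], -136], [[0, -32.5, 100.5], -144]]
end cmd [-45.0, 32.5] tool 144.0 r 55.509008277936296 phi 144.1623470457217
```

Emit:
{"fn": "step_arm", "kwargs": {
  "targets": [
    [[0,10,1.5],8.5],
    [[0,19.5,4.5],17],
    [[0,28.5,8.5],25.5],
    [[0,37,14],34],
    [[0,44.5,21],42.5],
    [[0,51,29],51],
    [[0,56,37.5],59.5],
    [[0,60,47],68],
    [[0,62.5,56.5],76.5],
    [[0,63,66.5],85],
    [[0,62.5,76.5],93.5],
    [[0,60.5,86.5],102],
    [[0,57,96],110.5],
    [[0,54,102],120],
    [[18,52.5,101],120],
    [[36,50,99.5],120],
    [[36,47,98],120],
    [[36,45,96.5],120],
    [[36,43.5,95.5],120]
  ]
}}

```text
clock: 24.45
position: [0.5754, -0.0768, 0.0556]
ee_rot: [-0.02, 0.709, -0.02, -0.704]
contact_force: [7.8, -0.4, -5.1]
width: 0.0003
```

Emit:
{"fn": "step_arm", "kwargs": {
  "targets": [
    [[0,-7.5,0.5],-8],
    [[0,-15.5,2],-16],
    [[0,-22.5,5],-24],
    [[0,-29.5,8.5],-32],
    [[0,-35.5,13],-40],
    [[0,-41,18.5],-48],
    [[0,-46,24.5],-56],
    [[0,-50,31],-64],
    [[0,-53,38.5],-72],
    [[0,-54.5,46],-80],
    [[0,-55.5,53.5],-88],
    [[0,-55,61.5],-96],
    [[0,-54,69],-104],
    [[0,-51.5,76.5],-112],
    [[0,-48,83],-120],
    [[0,-43.5,89.5],-128],
    [[0,-38.5,95.5],-136],
    [[0,-32.5,100.5],-144]
  ]
}}

```text
clock: 26.25
position: [0.4713, -0.0357, 0.0555]
ee_rot: [0.665, 0.236, 0.669, -0.234]
contact_force: [-2.7, 6.0, 4.2]
width: -0.0003
```

```bash
python3 -c "
from h import *; st()
p=manip.get_image('scene'); save(p,'s13.png',(225,150,345,270),6)
for d in manip.search_frame(p,'ring_mark')[:2]: print(d, (proj(p,d['xyz'])-[225,150])*6)
"
```

```text
clk 26.25 jig x -47.0 y 36.2 z 55.5 r 59.3 phi 142.3 toolphi 144.5 q6 -1.12 F [-2.7  6.   4.2]
{'xyz': [0.5275, -0.0509, 0.0708], 'confidence': 0.92} [298.65131504 324.28771975]
```

View pics/s13.png

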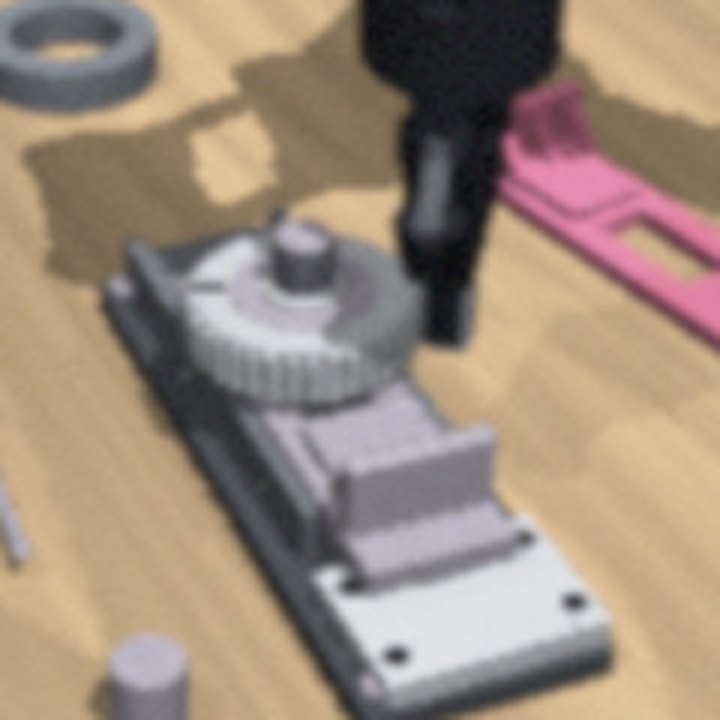

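```bash
python3 -c "
from h import *
p=manip.get_image('scene')
print(mark(p,(225+208/6-.4,150+286/6-.4),12.1))
print(mark(p,(225+214/6-.4,170+203/6-.4),0))
# expected pixel of mark at two turns
for a in (-20,-10,0):
  t=np.radians(a); w=j2w(.0375*np.cos(t),.0375*np.sin(t)); u=proj(p,[*w,.073]); print(a,(u-[225,150])*6)
from path import *
t=np.radians(144);C=55.5*np.array([np.cos(t),np.sin(t)])
go(C,144,[(55.5,144+4*k,0,144+4*k) for k in range(1,8)])
"
```

```text
(np.float64(338.4596246541893), np.float64(0.03722793605231266))
(np.float64(1.8884803856451808), np.float64(0.037897512430603165))
-20 [204.91035162 284.37215695]
-10 [206.56722051 293.35349138]
0 [211.06965142 302.10448895]
[[[0, -4, 0], -4], [[0, -7.5, 0.5], -8], [[0, -11.5, 1], -12], [[0, -15.5, 2], -16], [[0, -19, 3.5], -20], [[0, -22.5, 5], -24], [[0, -26, 6.5], -28]]
end cmd [-54.92, 7.77] tool 172.0 r 55.47071299343466 phi 171.95096902789018
```

Emit:
{"fn": "step_arm", "kwargs": {
  "targets": [
    [[0,-4,0],-4],
    [[0,-7.5,0.5],-8],
    [[0,-11.5,1],-12],
    [[0,-15.5,2],-16],
    [[0,-17.5,2.5],-18],
    [[0,-17.5,2.5],-18]
  ]
}}

```text
clock: 27.0
position: [0.462, -0.0521, 0.0551]
ee_rot: [0.693, 0.131, 0.697, -0.13]
contact_force: [-4.8, 2.8, 3.3]
width: 0.0002
```

```bash
python3 -c "
from h import *; st()
p=manip.get_image('scene'); save(p,'s14.png',(235,175,315,235),10)
"
```

```text
clk 27.00 jig x -55.2 y 19.4 z 55.1 r 58.5 phi 160.7 toolphi 162.2 q6 -1.46 F [-4.8  2.8  3.3]
```

View pics/s14.png

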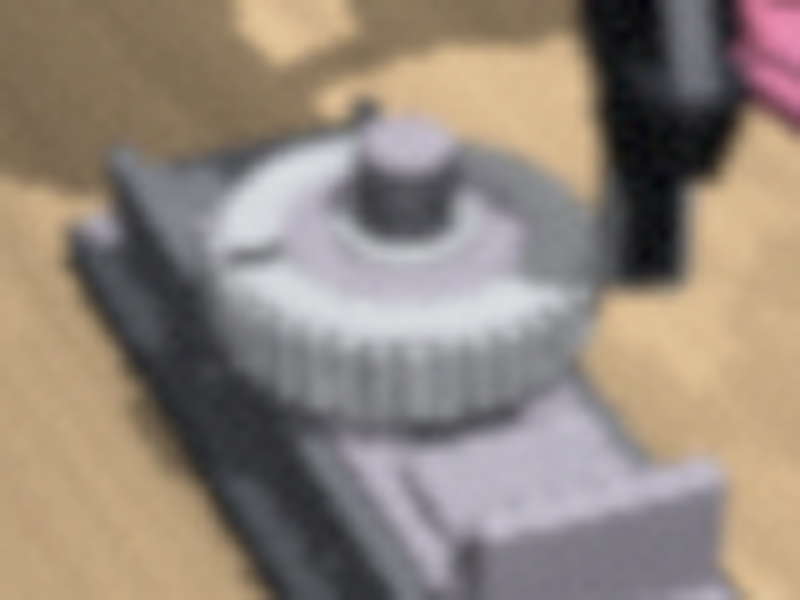

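```bash
python3 -c "
from h import *
p=manip.get_image('scene')
print(mark(p,(235+252/10-.45,175+252/10-.45),12.5))
g=p['image'].astype(int).sum(2)[197:204,254:268]; print(g)
from path import *
t=np.radians(162);C=55.5*np.array([np.cos(t),np.sin(t)])
go(C,162,[(55.5,162+2*k,0,162+2*k) for k in range(1,5)])
"
```

```text
(np.float64(355.67129461906774), np.float64(0.037614655112061184))
[[434 475 524 594 642 654 654 652 627 588 561 561 562 547]
 [398 459 538 595 639 641 638 614 583 560 560 560 564 558]
 [387 437 534 573 565 553 543 515 473 492 541 558 562 558]
 [364 410 474 471 422 392 388 396 438 486 533 557 572 564]
 [336 368 443 456 444 455 482 515 558 584 564 566 564 566]
 [293 317 398 484 541 587 608 620 635 636 614 589 582 574]
 [232 273 368 476 541 574 614 644 645 649 642 627 615 599]]
[[[0, -2, 0], -2], [[0, -4, 0], -4], [[0, -6, 0.5], -6], [[0, -7.5, 0.5], -8]]
end cmd [-54.63, 9.86] tool 170.0 r 55.509008277936296 phi 169.76516601842533
```

Emit:
{"fn": "step_arm", "kwargs": {
  "targets": [
    [[0,-2,0],-2],
    [[0,-4,0],-4],
    [[0,-5,0.5],-5],
    [[0,-5,0.5],-5],
    [[0,-5,-8],-5],
    [[0,-5,-18],-5],
    [[0,-5,-28],-5]
  ]
}}

```text
clock: 27.8
position: [0.4364, -0.0477, 0.0547]
ee_rot: [0.7, 0.1, 0.7, -0.1]
contact_force: [0.5, -0.3, -0.1]
width: -0.0003
```

```bash
python3 -c "
from h import *; st()
p=manip.get_image('scene'); save(p,'s15.png',(235,175,315,235),10)
g=p['image'].astype(int).sum(2)[197:205,254:268]; print(g)
print(mark(p,(260,201),12.56),mark(p,(260,201.5),12.56))
p=manip.get_image('top'); save(p,'t15.png',(255,180,325,240),8)
"
```

```text
clk 27.80 jig x -81.0 y 22.2 z 54.7 r 84.0 phi 164.7 toolphi 167.2 q6 -1.55 F [ 0.5 -0.3 -0.1]
[[430 477 537 603 646 652 648 649 632 588 560 554 551 546]
 [397 460 551 612 645 649 648 635 609 576 567 573 560 555]
 [373 395 487 571 633 616 581 564 540 542 559 568 564 552]
 [352 373 429 505 546 509 452 422 425 486 542 564 564 566]
 [305 338 424 455 423 409 428 445 477 523 552 556 560 570]
 [255 318 426 469 455 484 555 597 612 618 605 589 584 583]
 [209 282 385 447 475 528 593 634 648 648 648 639 630 612]
 [187 251 339 421 434 484 556 601 632 646 644 648 649 649]]
(np.float64(3.5529497837493316), np.float64(0.038949813958180715)) (np.float64(6.322259559199413), np.float64(0.039872227593172674))
```

View pics/s15.png

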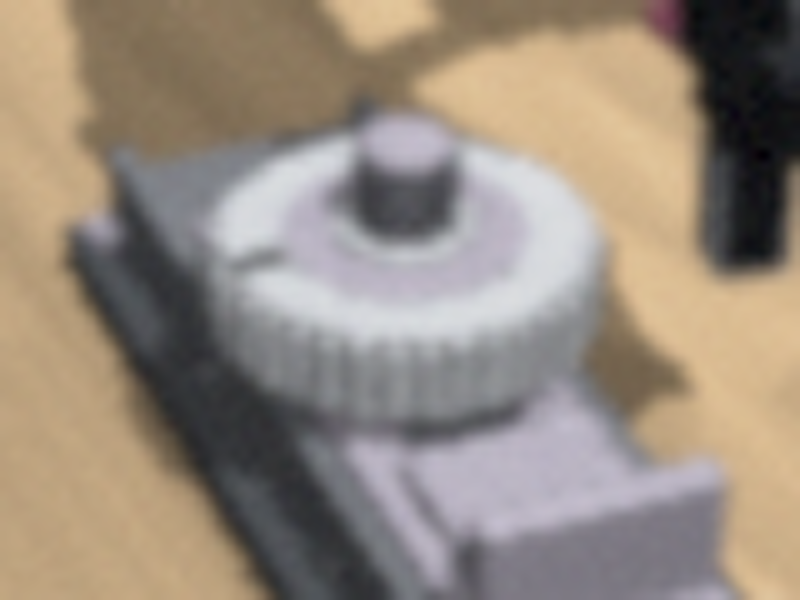

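View pics/t15.png

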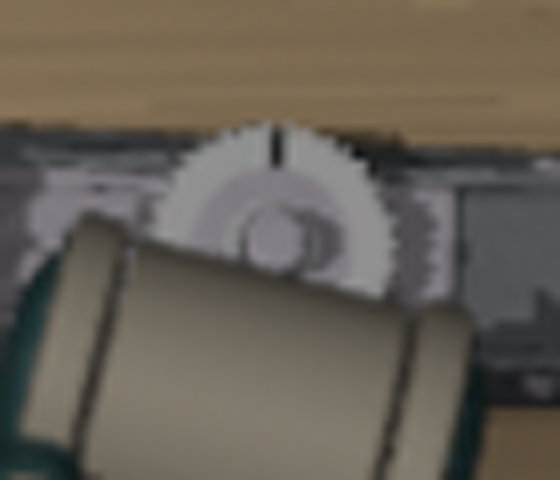

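```bash
python3 -c "
from path import *
t=np.radians(162);C=55.5*np.array([np.cos(t),np.sin(t)]);zd=-C/55.5; yd=np.array([np.sin(t),-np.cos(t)])
C=C-5*yd-28*zd; print(C)
def P(x,y,l,tf): return (np.hypot(x,y),np.degrees(np.arctan2(y,x)),l,tf)
w=[P(-82,23,20,167),P(-82,40,46,159),P(-78,70,46,151),P(-66,100,46,143),P(-48,125,46,135),P(-25,140,46,127),P(-8,142,46,119),P(0,142,46,111),P(0,142,46,103),P(0,142,46,95),P(0,142,36,90),P(0,142,18,90),P(0,142,4,90),P(0,142,4,90)]
go(C,167,w)
"
```

```text
[-80.95830408  21.04763645]
[[[-20, 1.5, -1.5], 0], [[-46, 18, -5.5], 8], [[-46, 48.5, -8], 16], [[-46, 80.5, -3], 24], [[-46, 108.5, 8.5], 32], [[-46, 128.5, 28], 40], [[-46, 134.5, 44], 48], [[-46, 136, 51.5], 56], [[-46, 136, 51.5], 64], [[-46, 136, 51.5], 72], [[-36, 136, 51.5], 77], [[-18, 136, 51.5], 77], [[-4, 136, 51.5], 77], [[-4, 136, 51.5], 77]]
end cmd [-0.18, 141.98] tool 90.0 r 141.9771063637618 phi 90.07461856244052
```

Emit:
{"fn": "step_arm", "kwargs": {
  "targets": [
    [[-20,1.5,-1.5],0],
    [[-46,18,-5.5],8],
    [[-46,48.5,-8],16],
    [[-46,80.5,-3],24],
    [[-46,108.5,8.5],32],
    [[-46,128.5,28],40],
    [[-46,134.5,44],48],
    [[-46,136,51.5],56],
    [[-46,136,51.5],64],
    [[-46,136,51.5],72],
    [[-36,136,51.5],77],
    [[-18,136,51.5],77],
    [[-4,136,51.5],77],
    [[-4,136,51.5],77]
  ]
}}

```text
clock: 29.3
position: [0.5232, 0.0682, 0.0567]
ee_rot: [-0.485, -0.513, -0.487, 0.515]
contact_force: [-0.3, -0.7, 1.0]
width: 0.0001
```

```bash
python3 -c "
from h import *; st()
p=manip.get_image('scene'); save(p,'s16.png',(225,150,345,270),6)
"
```

```text
clk 29.30 jig x -1.3 y 143.1 z 56.7 r 143.1 phi 90.5 toolphi 90.2 q6 0.05 F [-0.3 -0.7  1. ]
```

View pics/s16.png

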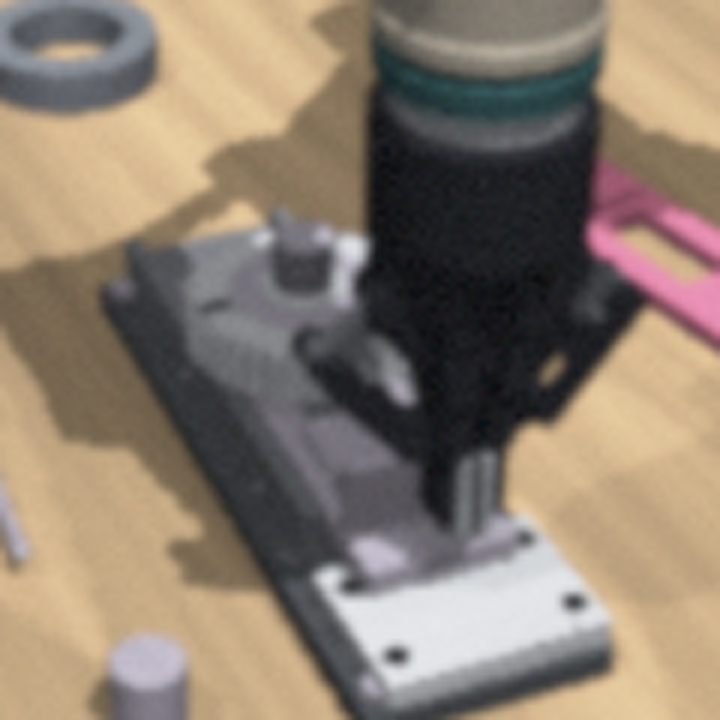

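Emit:
{"fn": "step_arm", "kwargs": {
  "targets": [
    [[0,2,4],0],
    [[0,2,8],0],
    [[0,2,12],0],
    [[0,2,15],0],
    [[0,2,18],0],
    [[0,2,21],0],
    [[0,2,24],0],
    [[0,2,27],0]
  ]
}}

```text
clock: 30.15
position: [0.5256, 0.042, 0.0589]
ee_rot: [0.485, 0.515, 0.486, -0.513]
contact_force: [0.3, 5.2, 3.1]
width: -0.0002
```

```bash
python3 -c "
from h import *; st()
p=manip.get_image('scene'); save(p,'s17.png',(225,150,345,270),6)
"
```

```text
clk 30.15 jig x 2.6 y 117.1 z 58.9 r 117.1 phi 88.7 toolphi 90.1 q6 0.00 F [0.3 5.2 3.1]
```

View pics/s17.png

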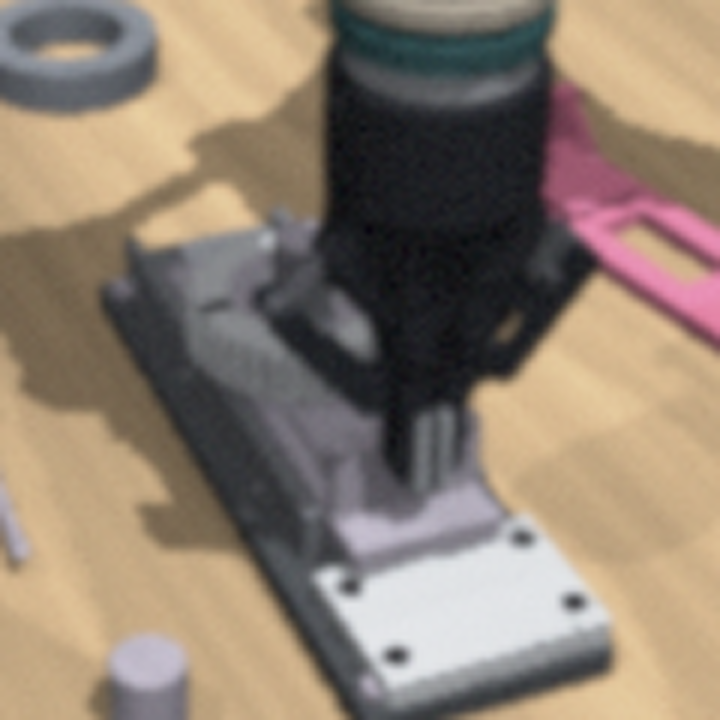

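Emit:
{"fn": "step_arm", "kwargs": {
  "targets": [
    [[1,0,3],0],
    [[2,0,6],0],
    [[2,0,9],0],
    [[2,0,12],0],
    [[2,0,14],0],
    [[2,0,16],0],
    [[2,0,17],0],
    [[2,0,18],0],
    [[2,0,18],0]
  ]
}}

```text
clock: 31.1
position: [0.5244, 0.0242, 0.0568]
ee_rot: [0.485, 0.515, 0.486, -0.513]
contact_force: [0.7, 6.4, 4.7]
width: -0.0002
```

```bash
python3 -c "
from h import *; st()"
```

```text
clk 31.10 jig x 2.6 y 99.3 z 56.8 r 99.3 phi 88.5 toolphi 90.1 q6 -0.03 F [0.7 6.4 4.7]
```

Emit:
{"fn": "step_arm", "kwargs": {
  "targets": [
    [[0,0,1],0],
    [[0,0,2],0],
    [[0,0,3],0],
    [[0,0,3],0],
    [[0,0,3],0]
  ]
}}

```text
clock: 31.6
position: [0.5244, 0.0241, 0.0569]
ee_rot: [0.484, 0.517, 0.486, -0.512]
contact_force: [1.5, 15.4, 4.2]
width: -0.0005
```

Emit:
{"fn": "step_arm", "kwargs": {
  "targets": [
    [[0,0,1],0],
    [[0,0,2],0],
    [[0,0,3],0],
    [[0,0,3],0],
    [[0,0,3],0]
  ]
}}

```text
clock: 32.1
position: [0.5245, 0.0239, 0.057]
ee_rot: [0.482, 0.519, 0.487, -0.512]
contact_force: [1.9, 23.8, 5.0]
width: -0.0003
```

Emit:
{"fn": "step_arm", "kwargs": {
  "targets": [
    [[0,0,0],0],
    [[0,0,-10],0],
    [[0,0,-25],0],
    [[-20,0,-40],0],
    [[-60,0,-70],0],
    [[-100,0,-110],0],
    [[-110,0,-160],0],
    [[-110,0,-200],0],
    [[-110,0,-200],0]
  ]
}}

```text
clock: 33.0
position: [0.5355, 0.2221, 0.1671]
ee_rot: [0.487, 0.514, 0.487, -0.511]
contact_force: [0.8, -1.2, -0.7]
width: -0.0001
```

```bash
python3 -c "
from h import *; st()
p=manip.get_image('scene'); save(p,'s18.png',(225,160,345,280),6)
p=manip.get_image('top'); save(p,'t18.png',(215,170,345,255),6)
"
```

```text
clk 33.00 jig x 1.8 y 297.4 z 167.1 r 297.4 phi 89.7 toolphi 90.5 q6 0.32 F [ 0.8 -1.2 -0.7]
```

View pics/s18.png

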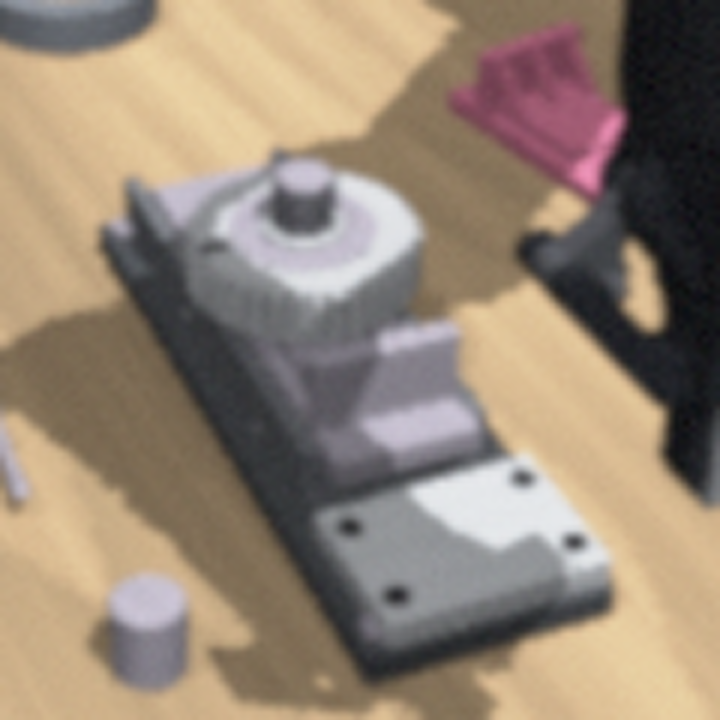

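View pics/t18.png

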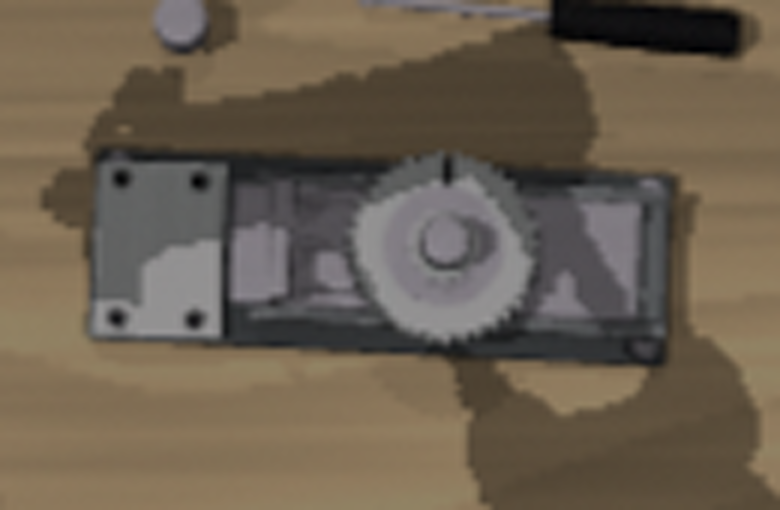

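```bash
python3 -c "
from h import *
print(manip.sign_off())"
```

```text
the job is handed in; nothing more can be done
None
```

The ring is loosened by two full turns, the strap is pushed back to its stop, and the job is handed in at about 33 s. No verdict was given.

- **Ring:** I loosened it in one short trial push and three longer strokes, with the shut fingertips pressed on the rim. The index groove read about 25°, 284°, 498°, 549° and 720° in turn, so two turns are counted. In the last top picture it points back along jig +x, within about 2°. The two cameras disagreed slightly: the overhead one read about 1–2° short, the scene one about 0.5–3° over.
- **Strap:** I pushed it on the lug's outer face until it met the stop. The force rose from 6 N to 24 N with no further movement. I worked out the travel from the fingertip position at about 30 mm. The pictures show the toe clear of the plate.
- **Surroundings:** The plate's holes are at the same pixels as at the start. The socket, and as much of the screwdriver as the last close-ups show, look undisturbed. I did not check the objects farther away (mug, wrench, spray can, jar) or the blue strap again after the work, but the arm never went near them.
- **Forces:** The highest contact force I read was about 24 N, on the fingertip at the strap's stop. I only read forces at the end of each move, so brief peaks in between are not covered.

One thing went wrong along the way: the first trial stroke lost contact partway, because I had assumed the finger was thicker than it is. For the remaining strokes I turned the tool along with the rim, which held contact.

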